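# Lay two coffee tastings on their boards

## Task

Lay the two coffee tastings: stand the black cup in the round well of the dark wooden board and the cream cup in the well of the pale board, each upright with its handle pointing to the board's right-hand side. Behind the black cup lay the red-capped bean tube across that board's two notched brass rests, and behind the cream cup the yellow-capped tube on the rests of its board, each centred on its rests (the cap may point either way). The blue-capped tube stays where it is in the rack.

Things in the scene. Friction and masses are not known exactly. Their poses are not given: they have to be found in the camera images.
- black_cup_mid (a point): Black espresso cup, 50 mm high, round, 64 mm across the rim (widest, at the top), 44 mm across the foot, wall sloping in between, hollow, 0.14 kg. This point is on the cup's axis, 25 mm up. z is up; the handle, 13 mm wide, points along -y and ends 55 mm from the axis. It starts on the worktop.
- cream_cup_mid (a point): Cream-white espresso cup, 50 mm high, round, 64 mm across the rim (widest, at the top), 44 mm across the foot, wall sloping in between, hollow, 0.14 kg. This point is on the cup's axis, 25 mm up. z is up; the handle, 13 mm wide, points along -y and ends 60 mm from the axis. It starts on the worktop.
- red_tube_mid (a point): Sealed steel bean tube, cylinder 112 mm long, 30 mm in diameter, 70 g, with a red screw cap (last 25 mm, flush) and a thin red ring near the other end. This point is its centre, on its axis; x runs along the tube to the cap (it may be rolled about x). At the start it lies in one of the rack's three pairs of notches.
- yellow_tube_mid (a point): Sealed steel bean tube, cylinder 112 mm long, 30 mm in diameter, 70 g, with a yellow screw cap (last 25 mm, flush) and a thin yellow ring near the other end. This point is its centre, on its axis; x runs along the tube to the cap (it may be rolled about x). At the start it lies in one of the rack's three pairs of notches.
- blue_tube_mid (a point): Sealed steel bean tube, cylinder 112 mm long, 30 mm in diameter, 70 g, with a blue screw cap (last 25 mm, flush) and a thin blue ring near the other end. This point is its centre, on its axis; x runs along the tube to the cap (it may be rolled about x). At the start it lies in one of the rack's three pairs of notches.
- walnut_board: Dark brown (walnut) board, fixed, 152 (x) by 150 (y) by 18 mm thick. Origin: centre of underside; x to its back, y to its left. Cup well at x -36, y 0 mm: 56 mm wide, 5 mm deep, floor at z 13. Tube rests at x +52, y +36 and -36 mm: notched brass blocks 10 mm thick (y), 40 mm in x, 16 mm high, 62 mm clear between; a tube across both notches lies along y, its axis at z 41.5 mm.
- pale_board: Pale wood board, fixed, 152 (x) by 150 (y) by 18 mm thick. Origin: centre of underside; x to its back, y to its left. Cup well at x -36, y 0 mm: 56 mm wide, 5 mm deep, floor at z 13. Tube rests at x +52, y +36 and -36 mm: notched brass blocks 10 mm thick (y), 40 mm in x, 16 mm high, 62 mm clear between; a tube across both notches lies along y, its axis at z 41.5 mm.
- tube_rack: Low mid-brown wooden rack, fixed: slab 176 (x) by 100 (y) by 10 mm thick with two brass rails along x, 10 mm thick, 16 mm high, at y +36 and -36 mm (62 mm clear between), rounded notches at x -60, 0 and +60 mm. Three tubes lie in them side by side along y, axes at z 33.5 mm, 30 mm free between tubes. Origin: centre of underside.
There are look-alikes about, which are no part of the job. There is more than one size of the pale_board; the job needs the larger.

How it is judged:
By the outcome, as a careful person would: the job done as asked, in the order asked, and still so for the second after the job is handed in, with the robot touching nothing.
It also fails if it takes over 102 s, if anything falls off the work surface, if the arm or the gripper's body presses on something with over 40 N, if the wrist force passes 120 N, or if a joint passes its speed limit or range.

## Robot

A 6-joint arm with a two-finger parallel gripper is mounted at the origin on a cart in front of the work surface, level with it; the furniture and walls round the work are solid. World frame = base frame: x ahead of the robot, y to its left, z up, the work surface at z = 0. Lengths are in m, angles in rad, forces in N, time in s.
With the tool pointing down it reaches from about 0.35 to 0.775 m from the base axis. Payload 7.3 kg.
Tool frame: the origin (TCP) lies at the very end of the fingers, on their centre line; the grasp point (between the pads) lies 19 mm behind it; z points along the fingers, y is the line along which they close (so a half turn about z gives the same grasp; the last joint's range is limited). The gripper opens to 92 mm and grips with 3 to 60 N. Pads are 19 mm wide; open, the fingers measure 130 mm over their backs; the gripper's body (75 mm by 190 mm) begins 47 mm behind the grasp point.
Start: joints at [1.114, 0.342, 1.524, -0, 1.275, -0.146], TCP at [0.161, 0.5, 0.199] pointing down, gripper open.
Joint ranges: [-2.53, 2.53], [-0.77, 2.02], [0.04, 2.7], [-1, 4.14], [0.28, 2.66], [-3.11, 3.11]. Speed limits (rad/s): [2.57, 2.57, 3.14, 3.14, 3.14, 3.14].

## Interface

Orientations are given as [roll, pitch, yaw] about the fixed x, y, z axes, in that order (R = Rz(yaw) Ry(pitch) Rx(roll)).
In Python, from cell import robot, read_camera, get_calibration gives the robot as it stands. The module is installed in compiled form; this text tells all that it offers.
- The arm moves only by the tool send_rows, never from a script. Its argument "plan" is a list of rows, each a list of 2 entries, a list of its own where there are three numbers: the shift along the tool's x, y, z as a fraction of full scale, then the turn, a rotation vector about the tool's x, y, z as a fraction of full scale. A call has exactly 10 rows; each row shifts and turns the commanded pose from where the row before left it, along the tool's axes as they then stand; what a row does not reach is not made up. Full scale, the value 1, is 0.025 m for a shift and 90 degrees for a turn. A row lasts 1/8 s, in which the tool goes at most 62.5 mm and 10.7 degrees, less where a joint would pass 70% of its speed; a pose out of reach is approached as far as the arm can. A call with a number of a shift or a turn outside -1 to 1 is refused whole. A call with a gripper value outside its range is refused whole. "gripper" is the opening, from -1 (shut) to 1 (fully open), so that 0 is half open, set as the call begins (left out, the last holds). The fingers move at their own pace and stop on an object; "force" is the grip in N (left out, the last holds). Time passes only in rows, so rows that do not move let the fingers close, or fill a call up. It gives the time, the measured TCP pose, the force, the opening and the grip force at its end, in the units of the state.
- robot.observe(): the state, without advancing time (a new reading comes with each control period).
- read_camera(name): name is "scene" or "top" or "wrist"; returns (picture, depth): 480x640x3 uint8, blue, green, red; 480x640 float32, m along the optical axis (not along the pixel's ray), 0 where there is no reading.
- get_calibration(name): a dict with "intrinsics" (3x3 intrinsics, pixels), "rvec" (rotation vector, rad) and "tvec" (3), from world to camera coordinates, as OpenCV has them. Camera axes: x right, y down, z forward; pixel columns grow to the right and rows downward; lengths in m; the calibration is good to about 2 mm. A picture is of the moment at which its call begins: read the wrist's pose just before it. get_calibration takes no time and is no camera call; for the wrist camera it gives the pose at the moment of the call.
- robot.hand_in(): hands the job in; it is judged then, once.
The state is a dict: "time": time; "qpos": joint angles; "qvel": joint speeds; "joint_efforts": joint torques, N m; "tool_pos": TCP position; "tool_rot": TCP orientation; "contact_force": force on the tool from outside, world axes, zero at the start; "torque": the same for the moment, N m; "opening": finger opening in m; "grip_force": force on a finger pad.
Only numpy, scipy, OpenCV 4.12 (cv2) and the standard library are available. Lean on these libraries where they do the work, as an engineer would, in place of code of your own. Each camera call takes 0.05 s, during which the arm holds its last target. There are 200 camera calls.

## Working session

There is one attempt and no reset: what is moved stays moved. The work goes in short steps, Python scripts to look and compute and a tool call to move; the robot and the scene stay as the last step left them, time stands still between calls to the robot, and variables do not carry over. Pictures are saved under pics/ and viewed, at most 14 in all, crops included, and the job is handed in when it is done.

Besides the shell and the picture viewer there is one more tool, called after ">>>" as name([rows], argument=value, ...), one row to a line, values as JSON. send_rows: Moves the arm, as the interface text tells. Shift numbers are shares of 0.025 m and turn numbers shares of 90 degrees, none past 1 either way. Its arguments: {"type":"object","properties":{"plan":{"type":"array"},"gripper":{"type":"number"},"force":{"type":"number"}},"required":["plan"]}

```bash
mkdir -p pics; ls
python3 - <<'E'
from cell import robot, read_camera, get_calibration
import cv2, numpy as np
print(robot.observe())
for n in ("scene","top"):
    c=get_calibration(n); print(n,c)
    im,d=read_camera(n); cv2.imwrite(f"pics/{n}0.png",im); np.savez(f"{n}0.npz",im=im,d=d)
E
```

```text
pics
{'time': 0.0, 'qpos': array([ 1.11398349e+00,  3.42729489e-01,  1.52497426e+00,  2.68961612e-05,
        1.27541378e+00, -1.46041344e-01]), 'qvel': array([ 0.00024589, -0.00081522,  0.00028005,  0.00099724,  0.00177893,
       -0.00067202]), 'joint_efforts': array([-1.80172092e-04, -4.31245673e+01, -2.44222605e+01,  7.17851752e-02,
        5.59513690e-02, -1.25742054e-04]), 'tool_pos': array([0.16033929, 0.4994615 , 0.19815641]), 'tool_rot': array([-3.14008776e+00, -2.47349163e-04,  2.83081313e+00]), 'contact_force': array([-0.55585913, -0.40664767,  0.04072281]), 'torque': array([ 0.04457359,  0.00783533, -0.00517838]), 'grip_force': 0.0, 'opening': 0.09196584409278766}
scene {'intrinsics': array([[469.62156103,   0.        , 313.35145526],
       [  0.        , 469.62156103, 243.23581784],
       [  0.        ,   0.        ,   1.        ]]), 'rvec': array([ 2.03960767, -0.94549098,  0.50379597]), 'tvec': array([-0.33823791,  0.26004349,  1.01655256])}
top {'intrinsics': array([[567.2905429 ,   0.        , 327.13589543],
       [  0.        , 567.2905429 , 236.10974939],
       [  0.        ,   0.        ,   1.        ]]), 'rvec': array([ 2.14556815, -2.17477168,  0.09661584]), 'tvec': array([-0.01406665,  0.50631272,  1.42785404])}
```

View pics/top0.png

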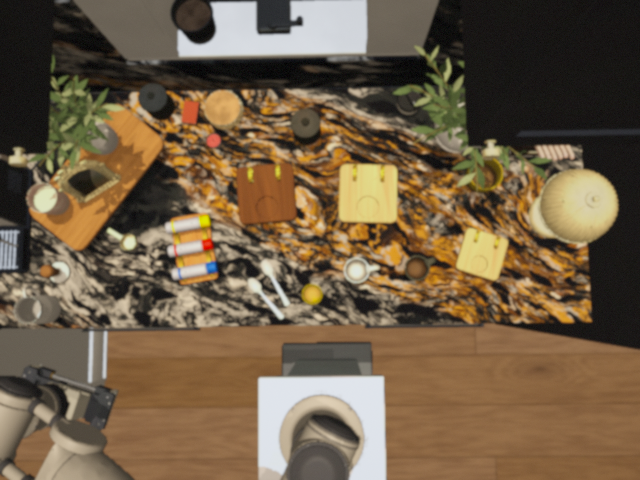

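View pics/scene0.png

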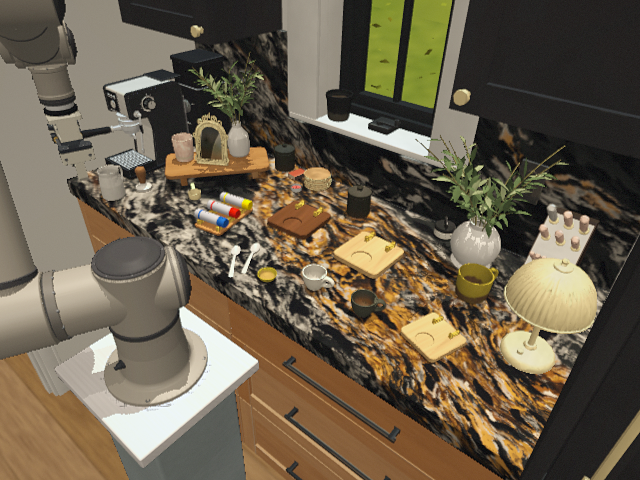

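The top view has image up = +x and left = +y. It shows the rack at (193,248) with yellow, red and blue tubes, walnut board (266,193), larger pale board (368,193), small pale board (483,253), cream cup (358,269) and black cup (417,267). The scene view confirms this. Next I measure them.

```bash
cat > h.py <<'E'
import cv2, numpy as np
from scipy.spatial.transform import Rotation as Ro
from cell import robot, read_camera, get_calibration
def cal(n):
    c=get_calibration(n); R=cv2.Rodrigues(c["rvec"])[0]
    return c["intrinsics"],R,np.array(c["tvec"]).ravel()
def ray(px,c,z):
    "pixels (N,2) onto plane z"
    K,R,t=c; px=np.atleast_2d(px).astype(float)
    d=(np.c_[px,np.ones(len(px))]@np.linalg.inv(K).T)@R
    o=-R.T@t
    return o+d*((z-o[2])/d[:,2])[:,None]
def cloud(D,c):
    K,R,t=c; v,u=np.mgrid[:480,:640]
    p=np.stack([(u-K[0,2])/K[0,0]*D,(v-K[1,2])/K[1,1]*D,D],-1)
    return (p-t)@R
def blobs(mask,amin=30):
    n,l,s,ce=cv2.connectedComponentsWithStats(mask.astype(np.uint8))
    return [(l==i,s[i],ce[i]) for i in range(1,n) if s[i,4]>=amin]
E
python3 - <<'E'
from h import *
f=np.load("top0.npz"); im,D=f["im"],f["d"]; c=cal("top"); P=cloud(D,c)
print("table z",np.median(P[285:300,400:480,2]))
H=cv2.cvtColor(im,cv2.COLOR_BGR2HSV)
# height-based blobs
win=np.zeros(D.shape,bool); win[150:310,150:520]=1
for m,s,ce in blobs((P[...,2]>0.009)&(D>0)&win,60):
    q=P[m]; pts=np.argwhere(m)[:,::-1].astype(np.float32)
    xy=ray(pts,c,np.median(q[:,2]))[:,:2].astype(np.float32)
    r=cv2.minAreaRect(xy*1000)
    print(np.round(ce),s[4],"z",np.round(np.percentile(q[:,2],[5,50,95]),3),"rect mm",np.round(r[0],1),np.round(r[1],1),round(r[2],1))
# caps
for n,lo,hi in (("red",(0,150,90),(6,255,255)),("yel",(24,180,120),(34,255,255)),("blu",(105,130,60),(125,255,255))):
    w=cv2.inRange(H,lo,hi)>0; w[:, :160]=0; w[:,225:]=0; w[:200]=0; w[290:]=0
    for m,s,ce in blobs(w,8): print(n,ce,s[4],ray(ce,c,0.035 if n else 0)[0][:2])
cv2.imwrite("pics/crop1.png",cv2.resize(im[150:310,150:450],None,fx=2.6,fy=2.6,interpolation=cv2.INTER_CUBIC))
E
```

```text
table z -0.0005185879682783193
[154. 155.] 119 z [0.042 0.053 0.059] rect mm [711.2 416.1] [31.  41.9] 89.0
[483. 168.] 1413 z [0.016 0.27  0.516] rect mm [ 615.5 -351.1] [132.4  94. ] 89.0
[266. 193.] 3204 z [0.011 0.017 0.023] rect mm [621.  136.6] [153.  150.3] 4.3
[368. 193.] 3231 z [0.011 0.017 0.024] rect mm [ 617.1 -128.4] [149.7 152.8] 87.7
[192. 248.] 2269 z [0.01  0.041 0.05 ] rect mm [476.9 324.5] [171.7 119.3] 8.9
[482. 253.] 1573 z [0.01  0.013 0.019] rect mm [ 455.5 -417.2] [111.7 113.2] 71.3
[419. 267.] 442 z [0.01  0.031 0.051] rect mm [ 420.9 -256.6] [78.5 61.1] 88.5
[359. 270.] 440 z [0.01  0.031 0.051] rect mm [ 414.  -103.5] [83.5 62.7] 66.7
[312. 294.] 112 z [0.01  0.015 0.021] rect mm [358.6  19.7] [50.8 50.1] 17.8
red [207.51515152 244.36363636] 99 [0.488374   0.28465397]
yel [204.57142857 220.58823529] 119 [0.54971493 0.29280841]
yel [204.5   236.125] 8 [0.50964081 0.29259123]
blu [212.08163265 266.96938776] 98 [0.43049962 0.27245977]
```

View pics/crop1.png

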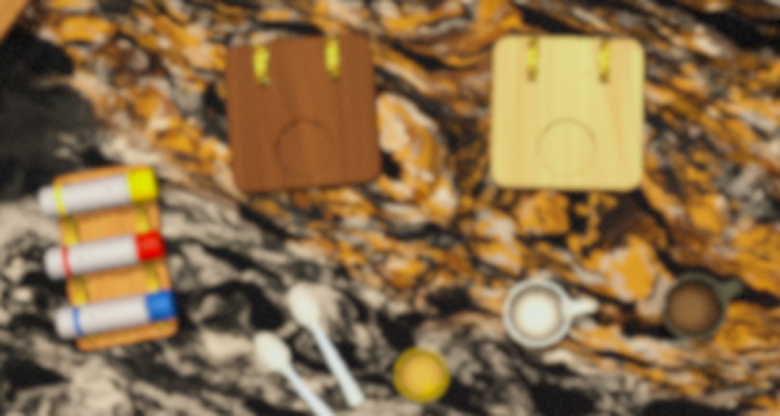

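The 2.6x crop shows handles on the right for cream (tip ~590,305) and black (tip ~740,288). The wells are at (304,148) and (567,148), with brass rests behind them. The caps point right (-y). Now I compute cup axes, handle directions and board yaws.

```bash
cat >> h.py <<'E'
def go(x,y,z,delta,N=10,pose=None):
    """per-row numbers: tool down, yaw=90+delta deg, N equal rows; delta 0: tool x=+y world, tool y=+x world, z down"""
    s=robot.observe(); p=np.array(s["tool_pos"]); R0=Ro.from_euler("xyz",s["tool_rot"])
    T=Ro.from_euler("xyz",[np.pi,0,np.pi/2+np.radians(delta)])
    rv=(R0.inv()*T).as_rotvec(); st=Ro.from_rotvec(rv/N)
    M=np.zeros((3,3)); R=R0
    for i in range(N): M+=R.as_matrix(); R=R*st
    sh=np.linalg.solve(M,np.array([x,y,z])-p)
    print(f"t={s['time']:.2f} N={N} shift",np.round(sh/0.025,3),"turn",np.round(rv/N/(np.pi/2),4))
def circ(xy):
    A=np.c_[2*xy,np.ones(len(xy))]; b=(xy**2).sum(1); s=np.linalg.lstsq(A,b,rcond=None)[0]
    return s[:2],np.sqrt(s[2]+s[0]**2+s[1]**2)
E
python3 - <<'E'
from h import *
f=np.load("top0.npz"); im,D=f["im"],f["d"]; c=cal("top"); P=cloud(D,c)
for n,(u,v) in {"black":(417,267),"cream":(358,269)}.items():
    w=np.zeros(D.shape,bool); w[v-20:v+20,u-20:u+26]=1
    m=w&(P[...,2]>0.043)
    pts=P[m][:,:2]; 
    cnt=max(cv2.findContours(m.astype(np.uint8),0,1)[0],key=cv2.contourArea)[:,0]
    # rim centre: trimmed circle through outer contour
    xy=ray(cnt,c,0.05)[:,:2]; k=np.ones(len(xy),bool)
    for i in range(5):
        ce,r=circ(xy[k]); k=abs(np.hypot(*(xy-ce).T)-r)<0.003
    h=w&(P[...,2]>0.012); q=P[h][:,:2]; rr=np.hypot(*(q-ce).T); far=q[rr>0.042]; d=far.mean(0)-ce
    print(n,np.round(ce,4),"r",round(r,4),"handle max",rr.max().round(3),len(far),"yaw deg",np.degrees(np.arctan2(d[0],-d[1])))
for n,(a,b) in {"walnut":(266,193),"pale":(368,193)}.items():
    w=np.zeros(D.shape,bool); w[b-45:b+45,a-42:a+42]=1; m=w&(P[...,2]>0.011)
    cnt=max(cv2.findContours(m.astype(np.uint8),0,1)[0],key=cv2.contourArea)[:,0]
    xy=ray(cnt,c,0.018)[:,:2]
    print(n,cv2.minAreaRect((xy*1000).astype(np.float32)))
    # rests: high points
    rq=P[w&(P[...,2]>0.0225)]; 
    rm=(w&(P[...,2]>0.0225)).astype(np.uint8)
    for m2,s,ce in blobs(rm,5): print("  rest",ray(ce,c,0.03)[0][:2].round(4),s[4])
go(0.40,0.36,0.25,6,10)
E
```

```text
black [ 0.4204 -0.2453] r 0.0299 handle max 0.214 30 yaw deg -169.4141640205551
cream [ 0.417 -0.094] r 0.0299 handle max 0.082 35 yaw deg -10.750634895978715
walnut ((620.8540649414062, 136.33033752441406), (152.5849151611328, 150.44049072265625), 4.259974002838135)
  rest [0.6757 0.1047] 60
  rest [0.6702 0.1763] 61
pale ((615.927490234375, -128.3023223876953), (150.19004821777344, 153.20977783203125), 88.5376205444336)
  rest [ 0.6701 -0.094 ] 61
  rest [ 0.6672 -0.1662] 59
t=0.10 N=10 shift [-1.119  0.35  -0.207] turn [-0.0001  0.      0.0735]
```

>>> send_rows([
  [[-1, 0.31, -0.2], [0, 0, 0.0735]],
  [[-1, 0.31, -0.2], [0, 0, 0.0735]],
  [[-1, 0.31, -0.2], [0, 0, 0.0735]],
  [[-1, 0.31, -0.2], [0, 0, 0.0735]],
  [[-1, 0.31, -0.2], [0, 0, 0.0735]],
  [[-1, 0.31, -0.2], [0, 0, 0.0735]],
  [[-1, 0.31, -0.2], [0, 0, 0.0735]],
  [[-1, 0.31, -0.2], [0, 0, 0.0735]],
  [[-1, 0.31, -0.2], [0, 0, 0.0735]],
  [[-1, 0.31, -0.2], [0, 0, 0.0735]],
], gripper=1, force=15)

```text
time: 1.35
tool_pos: [0.3745, 0.3739, 0.2485]
tool_rot: [-3.141, 0.001, 1.672]
contact_force: [0.6, 0.6, -0.3]
opening: 0.0914
grip_force: 0.0
```

Run:
```python
from h import *
K,R,t=cal("wrist"); print(K[0,0],"cam pos",-R.T@t,"fwd",R[2],"right",R[0])
im,D=read_camera("wrist"); cv2.imwrite("pics/w1.png",im); np.savez("w1.npz",im=im,d=D)
s=robot.observe(); print(s["tool_pos"],np.degrees(s["tool_rot"]))
go(0.42,0.12,0.25,8)
```

```text
375.47567800232235 cam pos [0.36583213 0.45654627 0.43391378] fwd [ 0.03157613 -0.30694871 -0.9512021 ] right [ 9.94713063e-01  1.02693275e-01 -1.18146672e-04]
[0.37617664 0.37178405 0.24922293] [1.79948025e+02 9.52376778e-02 9.54592884e+01]
t=1.40 N=10 shift [-1.021  0.058 -0.002] turn [ 0.0001  0.0001 -0.0028]
```

View pics/w1.png

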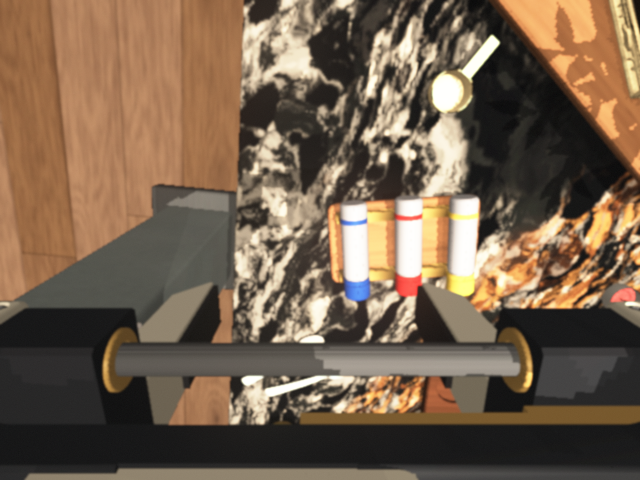

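The wrist view shows the rack with tubes at about (355,250) blue, (409,245) red and (462,243) yellow. Image right is +x and down is -y. I move on to the cups.

>>> send_rows([
  [[-1, 0, 0], [0, 0, 0]],
  [[-1, 0, 0], [0, 0, 0]],
  [[-1, 0, 0], [0, 0, 0]],
  [[-1, 0, 0], [0, 0, 0]],
  [[-1, 0, 0], [0, 0, 0]],
  [[-1, 0, 0], [0, 0, 0]],
  [[-1, 0, 0], [0, 0, 0]],
  [[-1, 0, 0], [0, 0, 0]],
  [[-1, 0, 0], [0, 0, 0]],
  [[-1, 0, 0], [0, 0, 0]],
])

```text
time: 2.65
tool_pos: [0.4003, 0.1256, 0.2486]
tool_rot: [-3.141, -0.0, 1.678]
contact_force: [0.6, -0.3, -0.1]
opening: 0.0924
grip_force: 0.0
```

>>> send_rows([
  [[-1, 0, 0], [0, 0, 0]],
  [[-1, 0, 0], [0, 0, 0]],
  [[-1, 0, 0], [0, 0, 0]],
  [[-1, 0, 0], [0, 0, 0]],
  [[-1, 0, 0], [0, 0, 0]],
  [[-1, 0, 0], [0, 0, 0]],
  [[-1, 0, 0], [0, 0, 0]],
  [[-1, 0, 0], [0, 0, 0]],
  [[-1, 0, 0], [0, 0, 0]],
  [[-1, 0, 0], [0, 0, 0]],
])

```text
time: 3.9
tool_pos: [0.4268, -0.1229, 0.2485]
tool_rot: [-3.141, -0.001, 1.677]
contact_force: [-0.5, -0.0, -0.5]
opening: 0.0919
grip_force: 0.0
```

Run:
```python
from h import *
c1=None
c=cal("wrist"); im,D=read_camera("wrist"); cv2.imwrite("pics/w2.png",im); np.savez("w2.npz",im=im,d=D,K=c[0],R=c[1],t=c[2])
P=cloud(D,c)
for n,g in {"black":(.4204,-.2453),"cream":(.417,-.094)}.items():
    near=np.hypot(P[...,0]-g[0],P[...,1]-g[1])<0.07
    top=near&(P[...,2]>0.046)&(P[...,2]<0.054)
    ce,r=cv2.minEnclosingCircle((P[top][:,:2]*1000).astype(np.float32))
    print(n,top.sum(),"rim circ",np.round(ce,1),round(r,1))
    q=P[near&(P[...,2]>0.012)&(P[...,2]<0.06)]; d=q[:,:2]-np.array(ce)/1000; rr=np.hypot(*d.T)
    k=(rr>0.038)&(q[:,2]>0.015); v=d[k].mean(0)
    print("  handle n",k.sum(),"max r",rr[k].max().round(4),"yaw",np.degrees(np.arctan2(v[0],-v[1])).round(1),"z",np.percentile(q[k][:,2],[5,50,95]).round(3))
```

```text
black 720 rim circ [ 425.8 -253.8] 40.1
  handle n 215 max r 0.044 yaw -161.5 z [0.03  0.044 0.05 ]
cream 888 rim circ [ 420.1 -104.3] 41.3
  handle n 213 max r 0.0488 yaw -170.5 z [0.04  0.048 0.05 ]
```

View pics/w2.png

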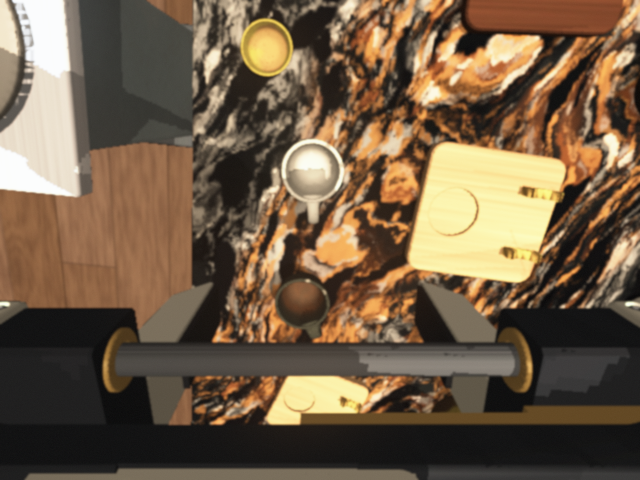

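The wrist view shows cream at (312,172) with its handle tip at (313,218), and black at (303,302) with its handle tip at (315,332). The handle tops sit at rim height and corrupted the enclosing circle, so I refit robustly with the known rim radius.

Run:
```python
from h import *
from scipy.optimize import least_squares
f=np.load("w2.npz"); D=f["d"]; c=(f["K"],f["R"],f["t"]); P=cloud(D,c)
for n,g in {"black":(.4204,-.2453),"cream":(.417,-.094)}.items():
    near=np.hypot(P[...,0]-g[0],P[...,1]-g[1])<0.07
    top=P[near&(P[...,2]>0.044)&(P[...,2]<0.056)][:,:2]
    a=np.degrees(np.arctan2(*(top-g).T))//10; 
    out=np.array([top[a==k][np.argmax(np.hypot(*(top[a==k]-g).T))] for k in np.unique(a)])
    fit=least_squares(lambda p:np.hypot(*(out-p[:2]).T)-p[2],[*g,.032],loss="soft_l1",f_scale=0.001).x; ce=fit[:2]
    d=top-ce; rr=np.hypot(*d.T); k=rr>0.037; v=d[k].mean(0)
    print(n,fit.round(4),"handle n",k.sum(),"max r",rr.max().round(4),"yaw",np.degrees(np.arctan2(v[0],-v[1])).round(1))
```

```text
black [ 0.4229 -0.2467  0.032 ] handle n 85 max r 0.0505 yaw 26.5
cream [ 0.4189 -0.0953  0.0319] handle n 133 max r 0.0521 yaw 6.9
```

Run:
```python
from h import *
f=np.load("top0.npz"); D=f["d"]; P=cloud(D,cal("top"))
for n,g in {"black":(.4217,-.246),"cream":(.418,-.0947)}.items():
    d=P[...,:2]-g; rr=np.hypot(d[...,0],d[...,1]); k=(rr>.039)&(rr<.062)&(P[...,2]>.02)
    v=d[k].mean(0); print(n,k.sum(),rr[k].max().round(3),np.degrees(np.arctan2(v[0],-v[1])).round(1))
go(0.4225,-.2465,.10,24,10)
```

```text
black 23 0.052 24.7
cream 33 0.057 5.4
t=3.95 N=10 shift [-0.466 -0.137  0.594] turn [-0.      0.0001 -0.02  ]
```

>>> send_rows([
  [[-0.466, -0.137, 0.594], [0, 0, -0.021]],
  [[-0.466, -0.137, 0.594], [0, 0, -0.021]],
  [[-0.466, -0.137, 0.594], [0, 0, -0.021]],
  [[-0.466, -0.137, 0.594], [0, 0, -0.021]],
  [[-0.466, -0.137, 0.594], [0, 0, -0.021]],
  [[-0.466, -0.137, 0.594], [0, 0, -0.021]],
  [[-0.466, -0.137, 0.594], [0, 0, -0.021]],
  [[-0.466, -0.137, 0.594], [0, 0, -0.021]],
  [[-0.466, -0.137, 0.594], [0, 0, -0.021]],
  [[-0.466, -0.137, 0.594], [0, 0, -0.021]],
])

```text
time: 5.2
tool_pos: [0.423, -0.2429, 0.0995]
tool_rot: [-3.142, -0.001, 2.008]
contact_force: [-0.9, -0.6, -0.1]
opening: 0.0918
grip_force: 0.0
```

Run:
```python
from h import *
s=robot.observe(); print(s["tool_pos"],np.degrees(s["tool_rot"]))
go(0.4225,-.2465,.027,25.3,8)
im,D=read_camera("wrist"); cv2.imwrite("pics/w3.png",im)
```

```text
[ 0.42303263 -0.24294497  0.09953881] [-1.79998863e+02 -4.39860069e-02  1.15062194e+02]
t=5.20 N=8 shift [-0.015 -0.01   0.363] turn [-0.     -0.0001 -0.0003]
```

View pics/w3.png

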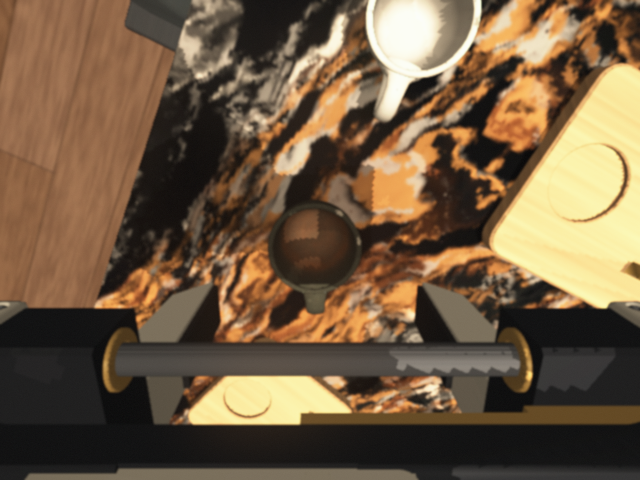

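The black cup at (315,248) has its handle straight down, aligned with tool -x. I descend and close.

>>> send_rows([
  [[0, 0, 0.365], [0, 0, 0]],
  [[0, 0, 0.365], [0, 0, 0]],
  [[0, 0, 0.365], [0, 0, 0]],
  [[0, 0, 0.365], [0, 0, 0]],
  [[0, 0, 0.365], [0, 0, 0]],
  [[0, 0, 0.365], [0, 0, 0]],
  [[0, 0, 0.365], [0, 0, 0]],
  [[0, 0, 0.365], [0, 0, 0]],
  [[0, 0, 0], [0, 0, 0]],
  [[0, 0, 0], [0, 0, 0]],
])

```text
time: 6.5
tool_pos: [0.4231, -0.2434, 0.0274]
tool_rot: [3.141, 0.0, 2.006]
contact_force: [0.5, 0.6, 0.2]
opening: 0.0918
grip_force: 0.0
```

>>> send_rows([
  [[0, 0, 0], [0, 0, 0]],
  [[0, 0, 0], [0, 0, 0]],
  [[0, 0, 0], [0, 0, 0]],
  [[0, 0, 0], [0, 0, 0]],
  [[0, 0, 0], [0, 0, 0]],
  [[0, 0, 0], [0, 0, 0]],
  [[0, 0, 0], [0, 0, 0]],
  [[0, 0, 0], [0, 0, 0]],
  [[0, 0, 0], [0, 0, 0]],
  [[0, 0, 0], [0, 0, 0]],
], gripper=0, force=15)

```text
time: 7.75
tool_pos: [0.423, -0.2433, 0.0273]
tool_rot: [3.142, -0.0, 2.006]
contact_force: [0.6, -0.5, -0.4]
opening: 0.0457
grip_force: 0.0
```

Run:
```python
from h import *
a,D=read_camera("wrist"); b,_=read_camera("scene")
cv2.imwrite("pics/w4.png",np.hstack([cv2.resize(a,None,fx=.62,fy=.62)[:297],cv2.resize(b[240:360,280:440],(396,297),interpolation=cv2.INTER_CUBIC)]))
print(robot.observe()["opening"])
```

```text
0.04595682710803476
```

View pics/w4.png

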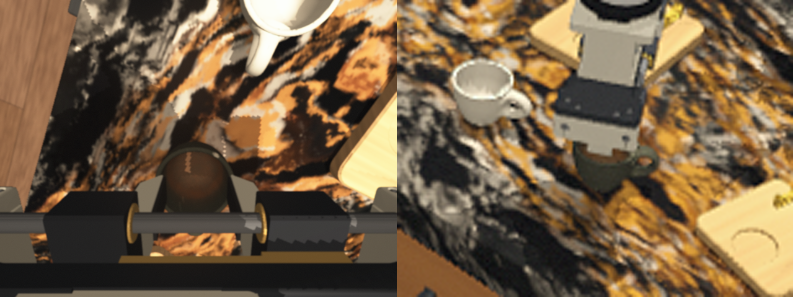

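The wrist view shows the cup ahead of the fingers (tool +x), with the pads closed near the handle side. I measure the current cup centre against the TCP.

Run:
```python
from h import *
from scipy.optimize import least_squares
c=cal("wrist"); im,D=read_camera("wrist"); P=cloud(D,c); s=robot.observe()
tp=np.array(s["tool_pos"]); T=Ro.from_euler("xyz",s["tool_rot"]).as_matrix()
K,R,t=c
for z in (0,-.019,-.03):
    w=tp+T@[0,0,z]; q=K@(R@w+t); print("tool z",z,"px",(q[:2]/q[2]).round())
Q=(P-tp)@T
# profile along centre line col 318: tool-frame points
for v in range(200,345,12): print(v,Q[v,[290,318,346]].round(3).tolist())
g=np.array([.4225,-.2465])
near=np.hypot(P[...,0]-g[0],P[...,1]-g[1])<0.07
top=P[near&(P[...,2]>.044)&(P[...,2]<.055)][:,:2]; print(len(top))
print(np.percentile(((np.c_[top,np.full(len(top),.05)]-tp)@T)[:,:2],[1,50,99],axis=0))
```

```text
tool z 0 px [318. 278.]
tool z -0.019 px [318. 294.]
tool z -0.03 px [318. 305.]
200 [[0.037, -0.016, 0.027], [0.037, 0.0, 0.026], [0.037, 0.016, 0.028]]
212 [[0.03, -0.016, 0.028], [0.03, 0.0, 0.027], [0.029, 0.016, 0.028]]
224 [[0.022, -0.016, 0.027], [0.022, 0.0, 0.027], [0.022, 0.017, 0.028]]
236 [[0.026, -0.014, -0.008], [0.03, -0.0, -0.019], [0.083, -0.001, -0.185]]
248 [[0.025, -0.013, -0.022], [0.01, 0.0, 0.019], [0.025, 0.013, -0.021]]
260 [[0.003, -0.016, 0.018], [0.003, 0.0, 0.019], [0.005, 0.016, 0.014]]
272 [[-0.005, -0.016, 0.019], [-0.006, 0.0, 0.021], [-0.003, 0.016, 0.016]]
284 [[-0.011, -0.016, 0.016], [-0.013, 0.0, 0.021], [-0.01, 0.016, 0.014]]
296 [[-0.017, -0.016, 0.013], [-0.019, 0.0, 0.017], [-0.015, 0.016, 0.009]]
308 [[-0.022, -0.016, 0.007], [-0.024, 0.0, 0.01], [-0.02, 0.016, 0.003]]
320 [[-0.025, -0.015, -0.002], [-0.027, 0.0, 0.003], [-0.023, 0.015, -0.005]]
332 [[-0.027, -0.015, -0.011], [-0.029, 0.0, -0.006], [-0.023, 0.015, -0.016]]
344 [[0.03, -0.007, -0.107], [0.03, -0.0, -0.107], [0.03, 0.007, -0.107]]
2044
[[-0.04981616 -0.03069992]
 [ 0.01679401  0.00085393]
 [ 0.02976339  0.02628377]]
```

Run:
```python
from h import *
c=cal("wrist"); im,D=read_camera("wrist"); P=cloud(D,c); s=robot.observe()
tp=np.array(s["tool_pos"]); T=Ro.from_euler("xyz",s["tool_rot"]).as_matrix()
Q=(P-tp)@T
for v in (250,275,300,325):
    print(v); print([(u,*(Q[v,u]*1000).round().astype(int).tolist()) for u in range(210,430,9)])
cv2.imwrite("pics/w5.png",cv2.resize(im[200:350,200:440],None,fx=3.3,fy=3.3,interpolation=cv2.INTER_CUBIC))
```

```text
250
[(210, 6, -65, 27), (219, 6, -60, 28), (228, 6, -54, 27), (237, 6, -49, 27), (246, 6, -43, 27), (255, 6, -38, 27), (264, 6, -32, 27), (273, 24, -21, -21), (282, 24, -17, -21), (291, 10, -15, 15), (300, 9, -10, 19), (309, 9, -5, 19), (318, 9, 0, 20), (327, 9, 5, 20), (336, 10, 10, 17), (345, 24, 12, -21), (354, 23, 17, -20), (363, 6, 27, 28), (372, 6, 33, 27), (381, 6, 38, 27), (390, 6, 44, 28), (399, 6, 49, 27), (408, 6, 54, 27), (417, 6, 60, 27), (426, 6, 66, 29)]
275
[(210, -11, -67, 28), (219, -10, -61, 27), (228, -10, -55, 27), (237, -10, -50, 28), (246, -11, -44, 28), (255, 11, -30, -21), (264, 5, -28, -8), (273, -1, -25, 6), (282, -5, -21, 15), (291, -7, -16, 20), (300, -7, -11, 20), (309, -7, -5, 20), (318, -7, 0, 20), (327, -7, 5, 20), (336, -7, 11, 20), (345, -5, 16, 16), (354, -2, 20, 9), (363, 3, 24, -4), (372, 11, 26, -21), (381, -10, 39, 28), (390, -10, 45, 28), (399, -11, 50, 28), (408, -10, 56, 28), (417, -10, 61, 27), (426, -10, 66, 27)]
300
[(210, -27, -68, 27), (219, -28, -62, 28), (228, 10, -37, -45), (237, 11, -34, -46), (246, 10, -30, -45), (255, 10, -26, -45
[... 195 characters left out ...]
6, 8), (354, -14, 20, 2), (363, -9, 24, -8), (372, 8, 23, -41), (381, 11, 26, -46), (390, 10, 30, -45), (399, 11, 33, -46), (408, 11, 37, -46), (417, -28, 63, 28), (426, -27, 68, 27)]
325
[(210, 36, -26, -107), (219, 32, -26, -101), (228, 10, -33, -64), (237, 10, -30, -65), (246, 10, -26, -65), (255, 8, -24, -62), (264, -2, -23, -44), (273, -20, -23, -15), (282, -24, -19, -9), (291, -26, -15, -4), (300, -28, -10, -2), (309, -29, -5, 0), (318, -29, 0, 0), (327, -28, 5, -2), (336, -26, 10, -5), (345, -23, 14, -9), (354, -20, 19, -14), (363, -16, 22, -21), (372, -1, 23, -46), (381, 9, 23, -63), (390, 10, 26, -64), (399, 10, 29, -65), (408, 11, 33, -65), (417, 32, 25, -101), (426, 36, 25, -107)]
```

View pics/w5.png

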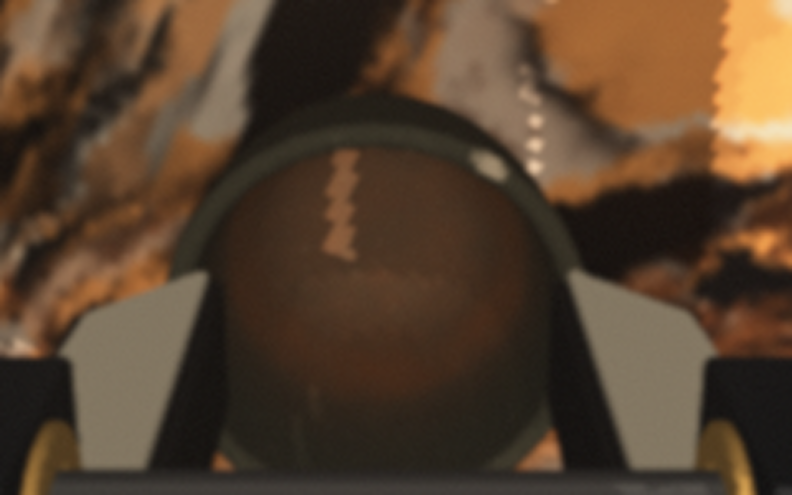

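The crop shows the finger ends at about crop (210,270) and (570,270), level with or above the rim rather than beside the cup. That explains the 46 mm closing. I check the real fingertip height independently with the scene camera.

Run:
```python
from h import *
s=robot.observe(); print(s["tool_pos"],s["qpos"])
tp=np.array(s["tool_pos"]); T=Ro.from_euler("xyz",s["tool_rot"]).as_matrix()
im,D=read_camera("scene"); c=cal("scene"); P=cloud(D,c); Q=((P-tp)@T*1000).round().astype(int)
K,R,t=c
for z in (0,-.03,-.06,-.1):
    q=K@(R@(tp+T@[0,0,z])+t); print(z,(q[:2]/q[2]).round(1))
u0=int(round(q[0]/q[2]))
for v in range(255,316,3): print(v,[(u,*Q[v,u].tolist()) for u in range(345,386,5)], im[v,365].tolist())
```

```text
[ 0.42296046 -0.24324567  0.02728732] [-6.79205560e-01  4.92490503e-01  1.84017712e+00  1.22143351e-04
  8.08947860e-01 -1.11460422e+00]
0 [362.5 302.7]
-0.03 [363.5 293.5]
-0.06 [364.5 284. ]
-0.1 [366.  270.9]
255 [(345, 82, 189, 11), (350, 68, 191, 10), (355, 33, 32, -116), (360, 11, -53, -183), (365, 1, -51, -184), (370, -10, -51, -186), (375, -20, -51, -188), (380, -31, -52, -191), (385, -35, 50, -117)] [136, 156, 165]
258 [(345, 79, 174, 9), (350, 66, 179, 11), (355, 21, -52, -172), (360, 10, -52, -175), (365, 0, -52, -177), (370, -11, -51, -178), (375, -21, -51, -180), (380, -26, 34, -118), (385, -37, 42, -114)] [138, 158, 166]
261 [(345, 77, 167, 14), (350, 63, 167, 11), (355, 21, -48, -161), (360, 10, -52, -167), (365, -1, -49, -166), (370, -11, -49, -169), (375, -22, -51, -172), (380, -27, 25, -116), (385, -30, 195, 13)] [137, 158, 166]
264 [(345, 77, 171, 28), (350, 62, 163, 19), (355, 20, -51, -155), (360, 9, -52, -158), (365, -1, -51, -160), (370, -12, -50, -161), (375, -23, -51, -164), (380, -28, 21, -111), (385, -32, 176, 8)] [136, 156, 165]
267 [(345, 74, 157, 28), (3
[... 2833 characters left out ...]
0, -31, -20), (370, -21, -27, -19), (375, -32, -15, -11), (380, -41, 31, 28), (385, -55, -3, -6)] [55, 68, 71]
309 [(345, 41, -4, 28), (350, 29, -1, 28), (355, 13, -28, -1), (360, 1, -32, -8), (365, -11, -32, -12), (370, -22, -29, -12), (375, -32, -10, 3), (380, -44, -5, 5), (385, -55, 20, 26)] [40, 54, 53]
312 [(345, 38, -17, 26), (350, 27, -12, 27), (355, 13, -25, 11), (360, 0, -32, 2), (365, -11, -30, 0), (370, -23, -25, 2), (375, -33, 3, 25), (380, -44, 10, 29), (385, -56, 13, 29)] [43, 51, 53]
315 [(345, 36, -27, 26), (350, 25, -22, 28), (355, 13, -18, 28), (360, 0, -27, 16), (365, -12, -28, 12), (370, -22, -8, 28), (375, -34, -6, 27), (380, -46, -1, 28), (385, -58, 1, 28)] [37, 48, 49]
```

Both cameras agree that the fingertips sit about 24 mm short of the reported TCP, just above the cup's rim (tool z ≈ -24 mm). I reopen, go 24 mm lower and watch the force.

>>> send_rows([
  [[0, 0, 0], [0, 0, 0]],
  [[0, 0, 0], [0, 0, 0]],
  [[0, 0, 0], [0, 0, 0]],
  [[0, 0, 0], [0, 0, 0]],
  [[0, 0, 0], [0, 0, 0]],
  [[0, 0, 0], [0, 0, 0]],
  [[0, 0, 0.24], [0, 0, 0]],
  [[0, 0, 0.24], [0, 0, 0]],
  [[0, 0, 0.24], [0, 0, 0]],
  [[0, 0, 0.24], [0, 0, 0]],
], gripper=1)

```text
time: 9.25
tool_pos: [0.4229, -0.2432, 0.0027]
tool_rot: [-3.142, -0.0, 2.006]
contact_force: [-0.2, 0.6, 0.4]
opening: 0.0918
grip_force: 0.0
```

>>> send_rows([
  [[0, 0, 0], [0, 0, 0]],
  [[0, 0, 0], [0, 0, 0]],
  [[0, 0, 0], [0, 0, 0]],
  [[0, 0, 0], [0, 0, 0]],
  [[0, 0, 0], [0, 0, 0]],
  [[0, 0, 0], [0, 0, 0]],
  [[0, 0, 0], [0, 0, 0]],
  [[0, 0, 0], [0, 0, 0]],
  [[0, 0, 0], [0, 0, 0]],
  [[0, 0, 0], [0, 0, 0]],
], gripper=0, force=15)

```text
time: 10.5
tool_pos: [0.4231, -0.2434, 0.0035]
tool_rot: [3.141, 0.0, 2.006]
contact_force: [-1.1, 0.7, 4.6]
opening: 0.0613
grip_force: 15.0
```

Run:
```python
from h import *
a,D=read_camera("wrist"); b,_=read_camera("scene")
cv2.imwrite("pics/w6.png",np.hstack([cv2.resize(a[200:350,200:440],None,fx=1.98,fy=1.98),cv2.resize(b[260:340,310:417],(396,297),interpolation=cv2.INTER_CUBIC)[:297]]))
s=robot.observe(); print(s["opening"],s["grip_force"],s["tool_pos"],s["contact_force"])
```

```text
0.06124334670722111 15.001310170100624 [ 0.42308145 -0.24334568  0.00343804] [0.45828498 0.03480263 4.77465099]
```

View pics/w6.png

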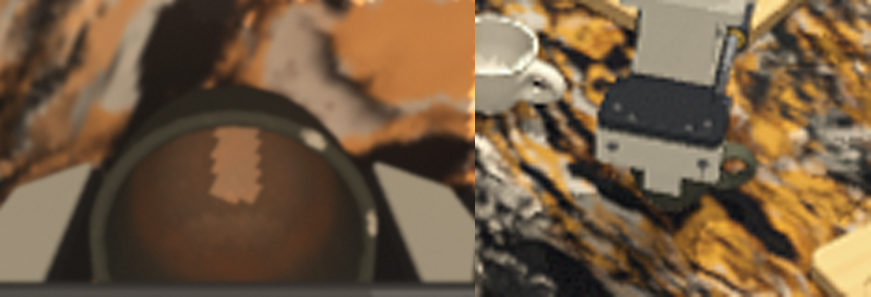

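The right panel shows the gripper on the cup, and the left shows the pads on both walls. The grip is firm: 61 mm opening at 15 N. Next I lift and carry it towards the walnut well.

>>> send_rows([
  [[0, 0, -0.6], [0, 0, 0]],
  [[0, 0, -1], [0, 0, 0]],
  [[0, 0, -1], [0, 0, 0]],
  [[0, 0, -1], [0, 0, 0]],
  [[0.3, 0.3, -0.6], [0, 0, 0]],
  [[0.65, 0.75, 0], [0, 0, 0]],
  [[0.65, 0.75, 0], [0, 0, 0]],
  [[0.65, 0.75, 0], [0, 0, 0]],
  [[0.65, 0.75, 0], [0, 0, 0]],
  [[0.65, 0.75, 0], [0, 0, 0]],
])

```text
time: 11.85
tool_pos: [0.4772, -0.1185, 0.1082]
tool_rot: [-3.141, -0.001, 2.006]
contact_force: [0.3, 0.0, -0.2]
opening: 0.0611
grip_force: 15.0
```

Run:
```python
from h import *
s=robot.observe(); print(s["tool_pos"],s["opening"],s["grip_force"])
go(0.578,0.11,0.11,3.8,11)
```

```text
[ 0.47723204 -0.1184839   0.10820483] 0.0611223783662668 14.997943564844718
t=11.85 N=11 shift [ 0.708  0.576 -0.006] turn [-0.     -0.0001  0.0214]
```

>>> send_rows([
  [[0.708, 0.576, 0], [0, 0, 0.0235]],
  [[0.708, 0.576, 0], [0, 0, 0.0235]],
  [[0.708, 0.576, 0], [0, 0, 0.0235]],
  [[0.708, 0.576, 0], [0, 0, 0.0235]],
  [[0.708, 0.576, 0], [0, 0, 0.0235]],
  [[0.708, 0.576, 0], [0, 0, 0.0235]],
  [[0.708, 0.576, 0], [0, 0, 0.0235]],
  [[0.708, 0.576, 0], [0, 0, 0.0235]],
  [[0.708, 0.576, 0], [0, 0, 0.0235]],
  [[0.708, 0.576, 0], [0, 0, 0.0235]],
])

```text
time: 13.1
tool_pos: [0.5681, 0.0891, 0.1081]
tool_rot: [-3.14, -0.0, 1.636]
contact_force: [-0.5, -0.1, -0.8]
opening: 0.0615
grip_force: 15.0
```

```bash
cat >> h.py <<'E'
def board(g,c,D):
    P=cloud(D,c); near=np.hypot(P[...,0]-g[0],P[...,1]-g[1])<0.13
    q=P[near&(P[...,2]>.0145)&(P[...,2]<.0215)][:,:2]
    r=cv2.minAreaRect((q*1000).astype(np.float32)); a=P[near&(P[...,2]>.0225)&(P[...,2]<.04)]
    return len(q),np.round(r[0],1),np.round(r[1],1),round(r[2],1)
E
python3 - <<'E'
from h import *
c=cal("wrist"); im,D=read_camera("wrist"); np.savez("w7.npz",im=im,d=D,K=c[0],R=c[1],t=c[2])
s=robot.observe(); print(s["tool_pos"],np.degrees(s["tool_rot"][2])-90,s["opening"])
print(board((.621,.1365),c,D))
cv2.imwrite("pics/w7.png",im)
go(0.585,0.136,0.11,3.8,4)
E
```

```text
[0.56954248 0.09122864 0.10817005] 3.7084716956292993 0.061328173051237694
(34763, array([623.6, 136.4]), array([152.4, 150.6]), 4.3)
t=13.15 N=4 shift [ 0.437  0.183 -0.018] turn [ 0.0001 -0.0002 -0.0003]
```

View pics/w7.png

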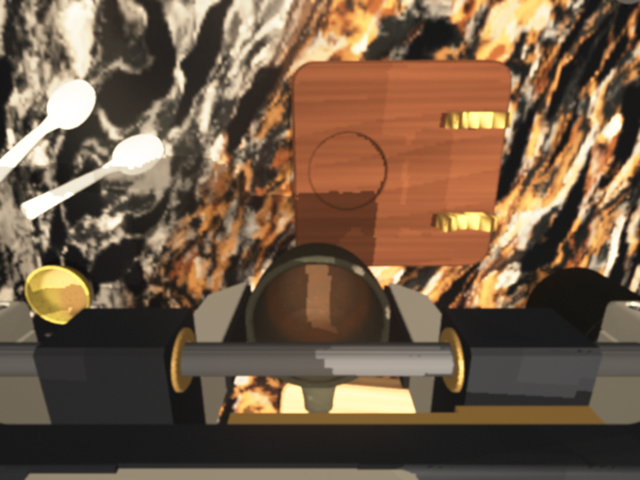

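The walnut board is fully in view, with the well ring at (348,171) and the cup in hand at (318,305), its handle straight down at (318,398). I check the well centre by ray and the cup's offset in the tool frame.

Run:
```python
from h import *
from scipy.optimize import least_squares
f=np.load("w7.npz"); c=(f["K"],f["R"],f["t"]); D=f["d"]
print("well",ray([348,171],c,.018)[0])
s=robot.observe(); tp=s["tool_pos"]; T=Ro.from_euler("xyz",s["tool_rot"]).as_matrix(); Q=(cloud(D,c)-tp)@T
m=(abs(Q[...,0])<.045)&(abs(Q[...,1])<.034)&(Q[...,2]>-.056)&(Q[...,2]<-.038)&(Q[...,0]>.011)
q=Q[m][:,:2]; print(len(q),np.percentile(Q[m][:,2],[5,50,95]))
a=(np.degrees(np.arctan2(*q.T))//8); out=np.array([q[a==k][np.argmax(np.hypot(*q[a==k].T))] for k in np.unique(a)])
print(out.round(3).tolist())
print(least_squares(lambda p:np.hypot(*(out-p).T)-.032,[0,0],loss="soft_l1",f_scale=.001).x)
```

```text
well [0.58741935 0.13503973 0.018     ]
1705 [-0.04615341 -0.04493443 -0.03950657]
[[0.011, 0.026], [0.012, 0.026], [0.015, 0.024], [0.019, 0.02], [0.022, 0.018], [0.023, 0.015], [0.026, 0.009], [0.027, 0.006], [0.028, 0.002], [0.028, -0.002], [0.028, -0.003], [0.027, -0.01], [0.026, -0.013], [0.025, -0.015], [0.021, -0.021], [0.018, -0.024], [0.016, -0.026], [0.011, -0.029]]
[-0.00404562 -0.00140291]
```

Run:
```python
from h import *
print(robot.observe()["tool_pos"])
go(0.588,0.137,0.10,3.8,5)
```

```text
[0.56954248 0.09122864 0.10817005]
t=13.15 N=5 shift [0.356 0.171 0.066] turn [ 0.0001 -0.0002 -0.0002]
```

>>> send_rows([
  [[0.356, 0.17, 0], [0, 0, 0]],
  [[0.356, 0.17, 0], [0, 0, 0]],
  [[0.356, 0.17, 0], [0, 0, 0]],
  [[0.356, 0.17, 0], [0, 0, 0]],
  [[0.356, 0.17, 0.3], [0, 0, 0]],
  [[0, 0, 0.6], [0, 0, 0]],
  [[0, 0, 0.6], [0, 0, 0]],
  [[0, 0, 0.6], [0, 0, 0]],
  [[0, 0, 0.3], [0, 0, 0]],
  [[0, 0, 0], [0, 0, 0]],
])

```text
time: 14.4
tool_pos: [0.5865, 0.1333, 0.0476]
tool_rot: [-3.14, -0.0, 1.637]
contact_force: [-0.1, -0.4, -1.2]
opening: 0.061
grip_force: 15.0
```

Run:
```python
from h import *
s=robot.observe(); print(s["tool_pos"],np.degrees(s["tool_rot"]))
go(0.588,0.137,0.0175,3.8,7)
```

```text
[0.58645228 0.13327791 0.04756999] [-1.79926994e+02 -1.33007851e-03  9.37785427e+01]
t=14.40 N=7 shift [0.021 0.01  0.172] turn [-0.0001 -0.     -0.    ]
```

>>> send_rows([
  [[0.05, 0.025, 0], [0, 0, 0]],
  [[0.05, 0.025, 0.1], [0, 0, 0]],
  [[0.05, 0.025, 0.2], [0, 0, 0]],
  [[0, 0, 0.2], [0, 0, 0]],
  [[0, 0, 0.2], [0, 0, 0]],
  [[0, 0, 0.2], [0, 0, 0]],
  [[0, 0, 0.15], [0, 0, 0]],
  [[0, 0, 0.15], [0, 0, 0]],
  [[0, 0, 0], [0, 0, 0]],
  [[0, 0, 0], [0, 0, 0]],
])

```text
time: 15.65
tool_pos: [0.5886, 0.1374, 0.0185]
tool_rot: [3.141, -0.0, 1.637]
contact_force: [0.6, -0.7, -1.2]
opening: 0.0611
grip_force: 15.0
```

>>> send_rows([
  [[0, 0, 0.06], [0, 0, 0]],
  [[0, 0, 0], [0, 0, 0]],
  [[0, 0, 0], [0, 0, 0]],
  [[0, 0, 0], [0, 0, 0]],
  [[0, 0, -0.2], [0, 0, 0]],
  [[0, 0, -0.5], [0, 0, 0]],
  [[0, 0, -1], [0, 0, 0]],
  [[0, 0, -1], [0, 0, 0]],
  [[0, 0, -1], [0, 0, 0]],
  [[0, 0, -1], [0, 0, 0]],
], gripper=0.7)

```text
time: 16.9
tool_pos: [0.5886, 0.1374, 0.1363]
tool_rot: [3.14, -0.0, 1.637]
contact_force: [0.5, 0.3, 0.2]
opening: 0.0783
grip_force: 0.0
```

```bash
cat >> h.py <<'E'
def cup(c,D,g,z,rh=.037):
    from scipy.optimize import least_squares
    P=cloud(D,c); g=np.array(g); near=np.hypot(P[...,0]-g[0],P[...,1]-g[1])<0.066
    top=P[near&(abs(P[...,2]-z)<.006)][:,:2]
    a=np.degrees(np.arctan2(*(top-g).T))//10
    out=np.array([top[a==k][np.argmax(np.hypot(*(top[a==k]-g).T))] for k in np.unique(a)])
    f=least_squares(lambda p:np.hypot(*(out-p[:2]).T)-p[2],[*g,.032],loss="soft_l1",f_scale=0.001).x
    d=top-f[:2]; rr=np.hypot(*d.T); k=rr>rh; v=d[k].mean(0)
    print("cup",f.round(4),"handle n",k.sum(),rr.max().round(4),"yaw",np.degrees(np.arctan2(v[0],-v[1])).round(1),"rim z",np.median(P[near&(P[...,2]>z-.008)][:,2]).round(4))
E
python3 - <<'E'
from h import *
s=robot.observe(); print(s["tool_pos"],np.degrees(s["tool_rot"]))
c=cal("top"); im,D=read_camera("top"); np.savez("top1.npz",im=im,d=D)
cup(cal("wrist"),read_camera("wrist")[1],(.587,.134),.063)
go(0.43,-.093,.09,6.4,12)
E
```

```text
[0.58857976 0.13735686 0.13629749] [ 1.79927586e+02 -8.40077035e-03  9.37920709e+01]
cup [0.5894 0.135  0.032 ] handle n 219 0.0501 yaw 4.2 rim z 0.2574
t=17.00 N=12 shift [-0.719 -0.6    0.159] turn [ 0.0004 -0.     -0.0024]
```

>>> send_rows([
  [[-0.75, -0.63, 0], [0, 0, -0.003]],
  [[-0.75, -0.63, 0], [0, 0, -0.003]],
  [[-0.75, -0.63, 0], [0, 0, -0.003]],
  [[-0.75, -0.63, 0], [0, 0, -0.003]],
  [[-0.75, -0.63, 0], [0, 0, -0.003]],
  [[-0.75, -0.63, 0], [0, 0, -0.003]],
  [[-0.75, -0.63, 0.2], [0, 0, -0.003]],
  [[-0.75, -0.63, 0.3], [0, 0, -0.003]],
  [[-0.75, -0.63, 0.3], [0, 0, -0.003]],
  [[-0.75, -0.63, 0.3], [0, 0, -0.003]],
], gripper=1)

```text
time: 18.25
tool_pos: [0.4471, -0.0637, 0.1063]
tool_rot: [-3.141, -0.0, 1.684]
contact_force: [0.1, 0.6, 0.4]
opening: 0.0919
grip_force: 0.0
```

Run:
```python
from h import *
read_camera("wrist");read_camera("wrist")
c=cal("wrist");im,D=read_camera("wrist");cup(c,D,(.418,-.095),.05)
s=robot.observe(); print(s["tool_pos"],np.degrees(s["tool_rot"][2])-90)
go(0.4185,-.095,.09,6.4,6)
```

```text
cup [ 0.4186 -0.095   0.0321] handle n 222 0.0525 yaw 7.3 rim z 0.2233
[ 0.44720443 -0.06353     0.10642659] 6.372036790907302
t=18.40 N=6 shift [-0.187 -0.213  0.11 ] turn [-0.0001 -0.0001 -0.0001]
```

>>> send_rows([
  [[-0.23, -0.26, 0], [0, 0, -0.001]],
  [[-0.23, -0.26, 0], [0, 0, -0.001]],
  [[-0.23, -0.26, 0], [0, 0, -0.001]],
  [[-0.23, -0.26, 0], [0, 0, -0.001]],
  [[-0.2, -0.24, 0.2], [0, 0, 0]],
  [[0, 0, 0.4], [0, 0, 0]],
  [[0, 0, 0.6], [0, 0, 0]],
  [[0, 0, 0.6], [0, 0, 0]],
  [[0, 0, 0.6], [0, 0, 0]],
  [[0, 0, 0], [0, 0, 0]],
])

```text
time: 19.65
tool_pos: [0.4184, -0.0942, 0.0455]
tool_rot: [-3.139, -0.002, 1.69]
contact_force: [0.1, 0.2, 0.4]
opening: 0.092
grip_force: 0.0
```

Run:
```python
from h import *
s=robot.observe(); print(s["tool_pos"],np.degrees(s["tool_rot"][2])-90)
go(0.4187,-.095,.0035,6.8,6)
```

```text
[ 0.41841252 -0.09419131  0.04550624] 6.8534526773797495
t=19.65 N=6 shift [-0.006  0.002  0.28 ] turn [-0.0003 -0.0002  0.0001]
```

>>> send_rows([
  [[0, 0, 0.28], [0, 0, 0]],
  [[0, 0, 0.28], [0, 0, 0]],
  [[0, 0, 0.28], [0, 0, 0]],
  [[0, 0, 0.28], [0, 0, 0]],
  [[0, 0, 0.28], [0, 0, 0]],
  [[0, 0, 0.28], [0, 0, 0]],
  [[0, 0, 0], [0, 0, 0]],
  [[0, 0, 0], [0, 0, 0]],
  [[0, 0, 0], [0, 0, 0]],
  [[0, 0, 0], [0, 0, 0]],
])

```text
time: 20.9
tool_pos: [0.4195, -0.0948, 0.005]
tool_rot: [3.141, 0.0, 1.69]
contact_force: [-0.1, 0.5, -0.8]
opening: 0.0917
grip_force: 0.0
```

>>> send_rows([
  [[0, 0, 0], [0, 0, 0]],
  [[0, 0, 0], [0, 0, 0]],
  [[0, 0, 0], [0, 0, 0]],
  [[0, 0, 0], [0, 0, 0]],
  [[0, 0, 0], [0, 0, 0]],
  [[0, 0, 0], [0, 0, 0]],
  [[0, 0, 0], [0, 0, 0]],
  [[0, 0, 0], [0, 0, 0]],
  [[0, 0, 0], [0, 0, 0]],
  [[0, 0, 0], [0, 0, 0]],
], gripper=0, force=15)

```text
time: 22.15
tool_pos: [0.4194, -0.0947, 0.0048]
tool_rot: [3.141, -0.0, 1.69]
contact_force: [-0.5, 0.7, 0.3]
opening: 0.0611
grip_force: 15.0
```

>>> send_rows([
  [[0, 0, -0.6], [0, 0, 0]],
  [[0, 0, -1], [0, 0, 0]],
  [[0, 0, -1], [0, 0, 0]],
  [[0, 0, -1], [0, 0, 0]],
  [[-0.4, 0.4, -0.6], [0, 0, 0.016]],
  [[-0.7, 1, 0], [0, 0, 0.017]],
  [[-0.7, 1, 0], [0, 0, 0.017]],
  [[-0.7, 1, 0], [0, 0, 0.017]],
  [[-0.7, 1, 0], [0, 0, 0.017]],
  [[-0.7, 1, 0], [0, 0, 0.017]],
])

```text
time: 23.4
tool_pos: [0.5594, -0.1861, 0.1093]
tool_rot: [-3.141, -0.0, 1.531]
contact_force: [0.2, -0.2, -0.4]
opening: 0.0612
grip_force: 15.0
```

Run:
```python
from h import *
read_camera("wrist")
c=cal("wrist"); im,D=read_camera("wrist"); np.savez("w8.npz",im=im,d=D,K=c[0],R=c[1],t=c[2])
s=robot.observe(); print(s["tool_pos"],np.degrees(s["tool_rot"][2])-90,s["opening"])
print(board((.617,-.128),c,D))
cv2.imwrite("pics/w8.png",im)
```

```text
[ 0.56061139 -0.18737062  0.10911477] -2.317295023244725 0.061047418558276
(37568, array([ 619.7, -129.4]), array([150.2, 152.5]), 87.9)
```

View pics/w8.png

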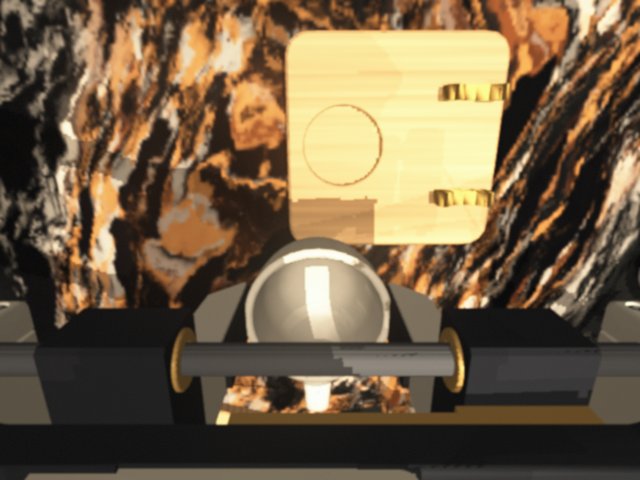

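The pale board is fully visible, with the well ring at (343,145) and the cream cup held upright with its handle straight down at (318,395).

Run:
```python
from h import *
f=np.load("w8.npz"); c=(f["K"],f["R"],f["t"]); print("well",ray([343,144.5],c,.018)[0])
go(0.584,-.128,.109,-2.1,5)
```

```text
well [ 0.583645   -0.12628299  0.018     ]
t=23.50 N=5 shift [0.482 0.168 0.001] turn [ 0.0001  0.0001 -0.0005]
```

>>> send_rows([
  [[0.485, 0.168, 0], [0, 0, 0]],
  [[0.485, 0.168, 0], [0, 0, 0]],
  [[0.485, 0.168, 0], [0, 0, 0]],
  [[0.485, 0.168, 0], [0, 0, 0]],
  [[0.485, 0.168, 0.3], [0, 0, 0]],
  [[0, 0, 0.6], [0, 0, 0]],
  [[0, 0, 0.6], [0, 0, 0]],
  [[0, 0, 0.6], [0, 0, 0]],
  [[0, 0, 0.3], [0, 0, 0]],
  [[0, 0, 0], [0, 0, 0]],
])

```text
time: 24.75
tool_pos: [0.5818, -0.1261, 0.049]
tool_rot: [-3.14, -0.0, 1.531]
contact_force: [0.9, 0.9, -1.4]
opening: 0.0611
grip_force: 15.0
```

Run:
```python
from h import *
s=robot.observe(); print(s["tool_pos"],np.degrees(s["tool_rot"][2])-90)
go(0.584,-.1275,.0185,-2.1,7)
```

```text
[ 0.58180641 -0.126057    0.0490162 ] -2.262259909515649
t=24.75 N=7 shift [-0.008  0.013  0.174] turn [-0.0001 -0.     -0.0003]
```

>>> send_rows([
  [[-0.02, 0.03, 0], [0, 0, 0]],
  [[-0.02, 0.03, 0.1], [0, 0, 0]],
  [[-0.02, 0.03, 0.2], [0, 0, 0]],
  [[0, 0, 0.2], [0, 0, 0]],
  [[0, 0, 0.2], [0, 0, 0]],
  [[0, 0, 0.2], [0, 0, 0]],
  [[0, 0, 0.18], [0, 0, 0]],
  [[0, 0, 0.15], [0, 0, 0]],
  [[0, 0, 0], [0, 0, 0]],
  [[0, 0, 0], [0, 0, 0]],
])

```text
time: 26.0
tool_pos: [0.5846, -0.1276, 0.0192]
tool_rot: [3.141, 0.0, 1.532]
contact_force: [-0.5, 0.0, -0.9]
opening: 0.0608
grip_force: 15.0
```

>>> send_rows([
  [[0, 0, 0.03], [0, 0, 0]],
  [[0, 0, 0], [0, 0, 0]],
  [[0, 0, 0], [0, 0, 0]],
  [[0, 0, 0], [0, 0, 0]],
  [[0, 0, -0.2], [0, 0, 0]],
  [[0, 0, -0.5], [0, 0, 0]],
  [[0, 0, -1], [0, 0, 0]],
  [[0, 0, -1], [0, 0, 0]],
  [[0, 0, -1], [0, 0, 0]],
  [[0, 0, -1], [0, 0, 0]],
], gripper=0.7)

```text
time: 27.25
tool_pos: [0.5846, -0.1276, 0.1378]
tool_rot: [3.14, 0.0, 1.532]
contact_force: [-0.2, 0.3, -1.2]
opening: 0.078
grip_force: 0.0
```

Run:
```python
from h import *
s=robot.observe(); print(s["tool_pos"],np.degrees(s["tool_rot"]))
c=cal("wrist"); im,D=read_camera("wrist"); cup(c,D,(.584,-.1275),.063)
P=cloud(D,c); n=np.hypot(P[...,0]-.584,P[...,1]+.1275)<.034; z=P[n][:,2]; print("rim z",np.percentile(z[(z<.09)],[97,99]))
T=read_camera("top")[1]; c=cal("top"); P=cloud(T,c)
for g in ((.587,.134),(.584,-.1275)):
    n=np.hypot(P[...,0]-g[0],P[...,1]-g[1])<.04; z=P[n][:,2]; print("top rim",np.percentile(z[z<.09],[50,90,97]))
# tubes from first wrist picture is stale in pose; use top image: axis from white/cap pixels by height
for nm,cy in (("yel",(.545,.335)),("red",(.484,.327)),("blu",(.425,.314))):
    m=(np.hypot(P[...,0]-cy[0],P[...,1]-cy[1])<.07)&(abs(P[...,0]-cy[0])<.03)&(P[...,2]>.036)&(P[...,2]<.06)
    q=(P[m][:,:2]*1000).astype(np.float32); print(nm,len(q),cv2.minAreaRect(q),np.percentile(P[m][:,2],95))
go(.47,.25,.2,4,18)
```

```text
[ 0.58457746 -0.12756042  0.13776969] [1.79930464e+02 1.71170038e-02 8.77644373e+01]
cup [ 0.5851 -0.1273  0.032 ] handle n 221 0.052 yaw -2.4 rim z 0.2551
rim z [0.06245952 0.06293509]
top rim [0.02545605 0.06067729 0.06405038]
top rim [0.01815829 0.06105707 0.06541349]
yel 482 ((540.0122680664062, 334.66064453125), (29.4519100189209, 112.21378326416016), 10.345834732055664) 0.050536848091608445
red 489 ((480.61444091796875, 327.7623596191406), (29.78868865966797, 113.75507354736328), 10.519378662109375) 0.051218047164838125
blu 496 ((421.83648681640625, 316.49346923828125), (29.29514503479004, 114.44256591796875), 10.181747436523438) 0.050436519165330415
t=27.35 N=18 shift [ 0.844 -0.248 -0.136] turn [ 0.0002  0.0001 -0.0038]
```

Both cups are seated: rims at about 63 mm, handles within about 1° of the board. The black cup's yaw is 4.2° and the cream cup's is -2.4°. Now the red tube.

>>> send_rows([
  [[0.9, -0.25, -0.1], [0, 0, -0.008]],
  [[0.9, -0.25, -0.1], [0, 0, -0.008]],
  [[0.9, -0.25, -0.1], [0, 0, -0.008]],
  [[0.9, -0.25, -0.1], [0, 0, -0.008]],
  [[0.9, -0.25, -0.1], [0, 0, -0.008]],
  [[0.9, -0.25, 0], [0, 0, -0.008]],
  [[0.9, -0.25, 0], [0, 0, -0.008]],
  [[0.9, -0.25, 0], [0, 0, -0.008]],
  [[0.9, -0.25, 0], [0, 0, -0.008]],
  [[0.9, -0.25, 0], [0, 0, -0.008]],
], gripper=-0.1)

```text
time: 28.6
tool_pos: [0.5172, 0.098, 0.1484]
tool_rot: [3.142, -0.0, 1.659]
contact_force: [-0.4, 0.7, -0.4]
opening: 0.0413
grip_force: 0.0
```

Run:
```python
from h import *
s=robot.observe(); print(s["tool_pos"],np.degrees(s["tool_rot"][2])-90)
go(.475,.285,.14,9.8,8)
```

```text
[0.51720574 0.09795037 0.14838284] 5.0521702045622305
t=28.60 N=8 shift [ 0.954 -0.093  0.042] turn [ 0.     -0.     -0.0066]
```

>>> send_rows([
  [[0.95, -0.09, 0], [0, 0, -0.0066]],
  [[0.95, -0.09, 0], [0, 0, -0.0066]],
  [[0.95, -0.09, 0], [0, 0, -0.0066]],
  [[0.95, -0.09, 0], [0, 0, -0.0066]],
  [[0.95, -0.09, 0], [0, 0, -0.0066]],
  [[0.95, -0.09, 0], [0, 0, -0.0066]],
  [[0.95, -0.09, 0], [0, 0, -0.0066]],
  [[0.95, -0.09, 0], [0, 0, -0.0066]],
  [[0, 0, 0], [0, 0, 0]],
  [[0, 0, 0], [0, 0, 0]],
])

```text
time: 29.85
tool_pos: [0.4765, 0.2825, 0.1483]
tool_rot: [-3.141, 0.0, 1.741]
contact_force: [0.4, -0.1, -0.9]
opening: 0.0413
grip_force: 0.0
```

```bash
cat >> h.py <<'E'
def tubes(c,D,axz=.0335):
    P=cloud(D,c)
    for nm,cy in (("yel",(.540,.335)),("red",(.481,.328)),("blu",(.422,.3165))):
        m=(np.hypot(P[...,0]-cy[0],P[...,1]-cy[1])<.08)&(P[...,2]>axz+.009)&(P[...,2]<axz+.019)
        l=[b for b in blobs(m,100)]
        for b in l:
            q=P[b[0]][:,:2]; e=q.mean(0)
            if np.hypot(*(e-cy))<.02:
                w,v=np.linalg.eigh(np.cov(q.T)); d=v[:,1]*np.sign(v[1,1]); s=(q-e)@d; k=(q-e)@v[:,0]
                lo,hi=np.percentile(s,[.3,99.7]); kl,kh=np.percentile(k,[.5,99.5])
                print(nm,len(q),"centre",(e+d*(lo+hi)/2+v[:,0]*(kl+kh)/2).round(4),"len",round(hi-lo,4),"wid",round(kh-kl,4),"yaw",np.degrees(np.arctan2(-d[0],d[1])).round(2),"top z",np.percentile(P[b[0]][:,2],97).round(4))
E
python3 - <<'E'
from h import *
s=robot.observe(); print(s["tool_pos"],np.degrees(s["tool_rot"][2])-90)
c=cal("wrist"); im,D=read_camera("wrist"); tubes(c,D); cv2.imwrite("pics/w9.png",im)
print("top");tubes(cal("top"),read_camera("top")[1])
E
```

```text
[0.47651375 0.28246852 0.14831541] 9.75560193595362
yel 4421 centre [0.5418 0.3346] len 0.111 wid 0.0237 yaw 10.37 top z 0.0489
red 4446 centre [0.4825 0.3275] len 0.1113 wid 0.0234 yaw 10.12 top z 0.0489
blu 4413 centre [0.4238 0.3155] len 0.1111 wid 0.0236 yaw 10.17 top z 0.0489
top
```

View pics/w9.png

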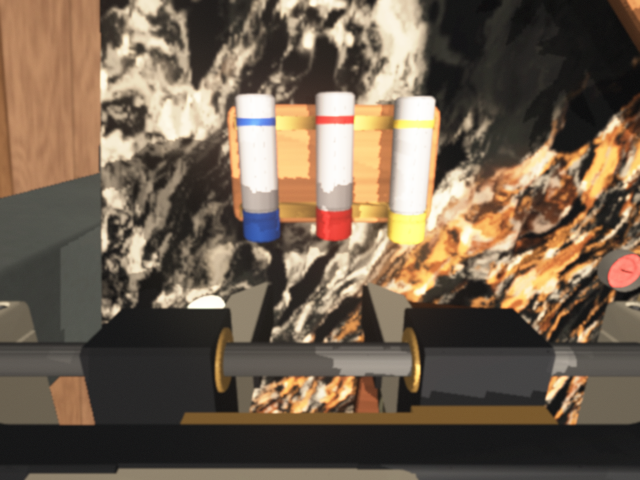

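The rack view shows blue (260,165), red (335,165) and yellow (412,170), with the fingertips clear at (265,285) and (367,287). I read the true fingertip position from depth now that nothing is near the fingers.

Run:
```python
from h import *
c=cal("wrist"); im,D=read_camera("wrist"); P=cloud(D,c); s=robot.observe()
T=Ro.from_euler("xyz",s["tool_rot"]).as_matrix(); Q=(P-s["tool_pos"])@T*1000
m=(abs(Q[...,1])<48)&(abs(Q[...,0])<40)&(Q[...,2]>-75)&(Q[...,2]<20)
for sg in (-1,1):
    q=Q[m&(Q[...,1]*sg>0)]
    for lo in range(-75,5,6):
        k=q[(q[:,2]>=lo)&(q[:,2]<lo+6)]
        if len(k)>3: print(sg,lo,len(k),"x",np.percentile(k[:,0],[2,98]).round(),"y",np.percentile(k[:,1],[2,98]).round(1))
for z in (.0,-.008): go(.4825,.3275,z+.06,10.1,6)
```

```text
-1 -75 347 x [-10.  11.] y [-29.5 -20.9]
-1 -69 304 x [ 4. 11.] y [-31.4 -20.8]
-1 -63 315 x [ 1. 11.] y [-32.6 -20.8]
-1 -57 337 x [-3. 11.] y [-34.2 -20.8]
-1 -51 377 x [-6. 11.] y [-37.3 -20.7]
-1 -45 331 x [-9. 11.] y [-36.6 -20.7]
-1 -39 237 x [-8. 11.] y [-33.8 -20.7]
-1 -33 132 x [-10.  11.] y [-28.4 -20.7]
1 -75 351 x [-10.  11.] y [20.4 28.8]
1 -69 298 x [ 4. 11.] y [20.3 30.7]
1 -63 319 x [ 1. 11.] y [20.3 32. ]
1 -57 342 x [-3. 11.] y [20.3 34.1]
1 -51 374 x [-7. 11.] y [20.4 36.8]
1 -45 330 x [-9. 11.] y [20.3 36.5]
1 -39 244 x [-8. 11.] y [20.4 33.4]
1 -33 125 x [-10.  11.] y [20.4 27.8]
t=30.00 N=6 shift [0.293 0.088 0.589] turn [ 0.      0.     -0.0008]
t=30.00 N=6 shift [0.293 0.088 0.642] turn [ 0.      0.     -0.0008]
```

Finger ends are at tool z ≈ -28 mm, so pad centres are at about -47 mm. To grip the tube (axis 33.5 mm) I need a reported z of about -0.013. First I centre above it.

>>> send_rows([
  [[0.3, 0.088, 0.2], [0, 0, 0]],
  [[0.3, 0.088, 0.6], [0, 0, 0]],
  [[0.3, 0.088, 0.6], [0, 0, 0]],
  [[0.3, 0.088, 0.6], [0, 0, 0]],
  [[0.3, 0.088, 0.6], [0, 0, 0]],
  [[0.3, 0.088, 0.6], [0, 0, 0]],
  [[0, 0, 0.6], [0, 0, 0]],
  [[0, 0, 0.2], [0, 0, 0]],
  [[0, 0, 0], [0, 0, 0]],
  [[0, 0, 0], [0, 0, 0]],
])

```text
time: 31.25
tool_pos: [0.4828, 0.3291, 0.049]
tool_rot: [3.14, -0.0, 1.74]
contact_force: [0.4, -1.0, -0.2]
opening: 0.0411
grip_force: 0.0
```

Run:
```python
from h import *
s=robot.observe(); print(s["tool_pos"],np.degrees(s["tool_rot"][2])-90)
go(.4825,.3275,-.013,10.1,7)
```

```text
[0.48276942 0.32910689 0.04896529] 9.696280327163407
t=31.25 N=7 shift [-0.009 -0.003  0.354] turn [ 0.0001 -0.     -0.0006]
```

>>> send_rows([
  [[-0.03, -0.01, 0.2], [0, 0, -0.002]],
  [[-0.03, -0.01, 0.35], [0, 0, -0.002]],
  [[0, 0, 0.35], [0, 0, 0]],
  [[0, 0, 0.35], [0, 0, 0]],
  [[0, 0, 0.35], [0, 0, 0]],
  [[0, 0, 0.35], [0, 0, 0]],
  [[0, 0, 0.35], [0, 0, 0]],
  [[0, 0, 0.18], [0, 0, 0]],
  [[0, 0, 0], [0, 0, 0]],
  [[0, 0, 0], [0, 0, 0]],
])

```text
time: 32.5
tool_pos: [0.4823, 0.3276, -0.0134]
tool_rot: [3.141, -0.0, 1.747]
contact_force: [0.8, 0.3, -0.4]
opening: 0.0413
grip_force: 0.0
```

>>> send_rows([
  [[0, 0, 0], [0, 0, 0]],
  [[0, 0, 0], [0, 0, 0]],
  [[0, 0, 0], [0, 0, 0]],
  [[0, 0, 0], [0, 0, 0]],
  [[0, 0, 0], [0, 0, 0]],
  [[0, 0, 0], [0, 0, 0]],
  [[0, 0, 0], [0, 0, 0]],
  [[0, 0, 0], [0, 0, 0]],
  [[0, 0, 0], [0, 0, 0]],
  [[0, 0, 0], [0, 0, 0]],
], gripper=-0.6, force=15)

```text
time: 33.75
tool_pos: [0.4823, 0.3277, -0.0134]
tool_rot: [3.141, -0.0, 1.747]
contact_force: [-1.0, 0.2, 4.9]
opening: 0.0293
grip_force: 15.0
```

Red tube gripped: opening 29 mm at 15 N. Lift and carry.

>>> send_rows([
  [[0, 0, -0.4], [0, 0, 0]],
  [[0, 0, -0.8], [0, 0, 0]],
  [[0, 0, -1], [0, 0, 0]],
  [[0, 0, -1], [0, 0, 0]],
  [[0, 0, -0.8], [0, 0, 0]],
  [[0, 0, -0.3], [0, 0, 0]],
  [[-0.5, 0.4, 0], [0, 0, 0.006]],
  [[-0.8, 0.6, 0], [0, 0, 0.006]],
  [[-0.8, 0.6, 0], [0, 0, 0.006]],
  [[-0.8, 0.6, 0], [0, 0, 0.006]],
])

```text
time: 35.0
tool_pos: [0.5485, 0.2631, 0.0924]
tool_rot: [-3.14, 0.001, 1.708]
contact_force: [0.4, 0.2, -1.5]
opening: 0.0296
grip_force: 15.0
```

Run:
```python
from h import *
s=robot.observe(); print(s["tool_pos"],np.degrees(s["tool_rot"][2])-90,s["opening"])
go(.675,.1403,.085,4.2,9)
```

```text
[0.54852839 0.26308074 0.09238318] 7.850497085040573 0.029594330622671777
t=35.00 N=9 shift [-0.604  0.5    0.032] turn [-0.0001  0.      0.0045]
```

>>> send_rows([
  [[-0.68, 0.56, 0], [0, 0, 0.0045]],
  [[-0.68, 0.56, 0], [0, 0, 0.0045]],
  [[-0.68, 0.56, 0], [0, 0, 0.0045]],
  [[-0.68, 0.56, 0], [0, 0, 0.0045]],
  [[-0.68, 0.56, 0], [0, 0, 0.0045]],
  [[-0.68, 0.56, 0], [0, 0, 0.0045]],
  [[-0.68, 0.56, 0], [0, 0, 0.0045]],
  [[-0.4, 0.3, 0], [0, 0, 0.004]],
  [[0, 0, 0], [0, 0, 0]],
  [[0, 0, 0], [0, 0, 0]],
])

```text
time: 36.25
tool_pos: [0.667, 0.1492, 0.0937]
tool_rot: [-3.141, -0.0, 1.654]
contact_force: [-1.0, -0.4, -0.9]
opening: 0.0295
grip_force: 15.0
```

Run:
```python
from h import *
s=robot.observe(); print(s["tool_pos"],np.degrees(s["tool_rot"][2])-90,s["opening"])
c=cal("wrist"); im,D=read_camera("wrist"); P=cloud(D,c); cv2.imwrite("pics/w10.png",im)
T=Ro.from_euler("xyz",s["tool_rot"]).as_matrix(); Q=(P-s["tool_pos"])@T
# left end of tube in hand (tool +x), and left rest of board
m=(abs(Q[...,1])<.014)&(Q[...,2]>-.068)&(Q[...,2]<-.03)&(Q[...,0]>.012)&(Q[...,0]<.08)
print("tube end tool x",np.percentile(Q[m][:,0],[50,98,99.5]),m.sum(), "y",np.percentile(Q[m&(Q[...,2]<-.05)][:,1],[2,98]))
m=(np.hypot(P[...,0]-.6725,P[...,1]-.176)<.03)&(P[...,2]>.0225)&(P[...,2]<.038)
print("left rest",m.sum(),np.percentile(P[m],[2,50,98],axis=0).round(4).tolist())
print("black");cup(c,D,(.588,.134),.063)
go(.675,.1403,-.0054,4.2,8)
```

```text
[0.66702444 0.14923129 0.09373334] 4.748731133565869 0.029463901187847055
tube end tool x [0.03783918 0.05592406 0.056023  ] 9105 y [-0.01324529  0.01319414]
left rest 25 [[0.6904, 0.1732, 0.0227], [0.6919, 0.1803, 0.0305], [0.6927, 0.1829, 0.0325]]
black
cup [0.5893 0.1359 0.0316] handle n 0 0.0329 yaw nan rim z 0.2104
t=36.30 N=8 shift [-0.049  0.037  0.496] turn [-0.     -0.      0.0008]h.py:44: RuntimeWarning: Mean of empty slice.
  d=top-f[:2]; rr=np.hypot(*d.T); k=rr>rh; v=d[k].mean(0)
  ret = um.true_divide(
```

The tube end is 56 mm from the tool centre, so the grasp is exactly centred. The rest position agrees too. Now I lower it.

>>> send_rows([
  [[-0.13, 0.105, 0], [0, 0, 0.002]],
  [[-0.13, 0.105, 0], [0, 0, 0.002]],
  [[-0.13, 0.105, 0.2], [0, 0, 0.002]],
  [[0, 0, 0.5], [0, 0, 0]],
  [[0, 0, 0.5], [0, 0, 0]],
  [[0, 0, 0.5], [0, 0, 0]],
  [[0, 0, 0.5], [0, 0, 0]],
  [[0, 0, 0.5], [0, 0, 0]],
  [[0, 0, 0.3], [0, 0, 0]],
  [[0, 0, 0], [0, 0, 0]],
])

```text
time: 37.55
tool_pos: [0.6758, 0.1396, 0.0181]
tool_rot: [-3.14, -0.0, 1.644]
contact_force: [-0.2, -0.1, -0.1]
opening: 0.0297
grip_force: 15.0
```

Run:
```python
from h import *
s=robot.observe(); print(s["tool_pos"],np.degrees(s["tool_rot"][2])-90,s["contact_force"])
go(.675,.1403,-.005,4.2,5)
```

```text
[0.67575082 0.13957666 0.01806095] 4.177867372320932 [-0.24298546 -0.10571641 -0.05048599]
t=37.55 N=5 shift [ 0.006 -0.005  0.184] turn [-0.0001 -0.     -0.    ]
```

>>> send_rows([
  [[0.02, -0.015, 0.15], [0, 0, 0]],
  [[0, 0, 0.2], [0, 0, 0]],
  [[0, 0, 0.2], [0, 0, 0]],
  [[0, 0, 0.15], [0, 0, 0]],
  [[0, 0, 0.12], [0, 0, 0]],
  [[0, 0, 0.1], [0, 0, 0]],
  [[0, 0, 0], [0, 0, 0]],
  [[0, 0, 0], [0, 0, 0]],
  [[0, 0, 0], [0, 0, 0]],
  [[0, 0, 0], [0, 0, 0]],
])

```text
time: 38.8
tool_pos: [0.6758, 0.1401, -0.0041]
tool_rot: [3.141, -0.0, 1.644]
contact_force: [0.6, -0.4, -1.2]
opening: 0.0293
grip_force: 15.0
```

>>> send_rows([
  [[0, 0, 0.05], [0, 0, 0]],
  [[0, 0, 0], [0, 0, 0]],
  [[0, 0, 0], [0, 0, 0]],
  [[0, 0, 0], [0, 0, 0]],
  [[0, 0, -0.2], [0, 0, 0]],
  [[0, 0, -0.6], [0, 0, 0]],
  [[0, 0, -1], [0, 0, 0]],
  [[0, 0, -1], [0, 0, 0]],
  [[0, 0, -1], [0, 0, 0]],
  [[0, 0, -1], [0, 0, 0]],
], gripper=-0.1)

```text
time: 40.05
tool_pos: [0.676, 0.1401, 0.1169]
tool_rot: [3.14, -0.0, 1.644]
contact_force: [0.3, 0.3, 0.7]
opening: 0.0412
grip_force: 0.0
```

```bash
cat >> h.py <<'E'
def tube(c,D,g,axz):
    P=cloud(D,c); m=(np.hypot(P[...,0]-g[0],P[...,1]-g[1])<.085)&(abs(P[...,0]-g[0])<.03)&(P[...,2]>axz+.007)&(P[...,2]<axz+.02)
    b=max(blobs(m,50),key=lambda b:b[1][4])[0]; q=P[b][:,:2]; e=q.mean(0)
    w,v=np.linalg.eigh(np.cov(q.T)); d=v[:,1]*np.sign(v[1,1]); s=(q-e)@d
    lo,hi=np.percentile(s,[.3,99.7])
    print("tube",len(q),(e+d*(lo+hi)/2).round(4),"len",round(hi-lo,4),"yaw",np.degrees(np.arctan2(-d[0],d[1])).round(2),"top z",np.percentile(P[b][:,2],97).round(4))
E
python3 - <<'E'
from h import *
s=robot.observe(); print(s["tool_pos"],np.degrees(s["tool_rot"][2])-90,s["opening"])
for n in("wrist","top"): tube(cal(n),read_camera(n)[1],(.675,.14),.0415)
go(.545,.29,.105,10.2,11)
E
```

```text
[0.67596822 0.14012035 0.11691152] 4.1796200985307195 0.0411666268538885
tube 5466 [0.6752 0.1403] len 0.1108 yaw 4.28 top z 0.0568
tube 121 [0.6743 0.1021] len 0.0342 yaw 5.84 top z 0.0596
t=40.15 N=11 shift [ 0.599 -0.415  0.05 ] turn [ 0.0005  0.     -0.0061]
```

Red tube is on its rests: centre (0.6752, 0.1403), top at 56.8 mm as expected. Now yellow.

Run:
```python
from h import *
go(.5418,.3346,.08,10.2,10)
```

```text
t=40.15 N=10 shift [ 0.837 -0.448  0.156] turn [ 0.0005  0.     -0.0067]
```

>>> send_rows([
  [[0.837, -0.448, 0.1], [0, 0, -0.0067]],
  [[0.837, -0.448, 0.15], [0, 0, -0.0067]],
  [[0.837, -0.448, 0.15], [0, 0, -0.0067]],
  [[0.837, -0.448, 0.15], [0, 0, -0.0067]],
  [[0.837, -0.448, 0.15], [0, 0, -0.0067]],
  [[0.837, -0.448, 0.15], [0, 0, -0.0067]],
  [[0.837, -0.448, 0.15], [0, 0, -0.0067]],
  [[0.837, -0.448, 0.15], [0, 0, -0.0067]],
  [[0.837, -0.448, 0.15], [0, 0, -0.0067]],
  [[0.837, -0.448, 0.15], [0, 0, -0.0067]],
])

```text
time: 41.4
tool_pos: [0.5385, 0.3356, 0.0781]
tool_rot: [3.141, -0.0, 1.75]
contact_force: [-0.9, -0.6, 0.4]
opening: 0.0411
grip_force: 0.0
```

Run:
```python
from h import *
read_camera("wrist"); read_camera("wrist")
s=robot.observe(); print(s["tool_pos"],np.degrees(s["tool_rot"][2])-90)
c=cal("wrist"); D=read_camera("wrist")[1]; tube(c,D,(.542,.335),.0335)
go(.5418,.3346,-.0134,10.3,8)
```

```text
[0.53732177 0.33649415 0.07781439] 10.383875678618153
tube 6797 [0.5418 0.3352] len 0.1108 yaw 10.27 top z 0.0488
t=41.55 N=8 shift [-0.007  0.016  0.458] turn [-0.  0.  0.]
```

>>> send_rows([
  [[-0.04, 0.085, 0], [0, 0, 0]],
  [[-0.04, 0.085, 0.1], [0, 0, 0]],
  [[0, 0, 0.4], [0, 0, 0]],
  [[0, 0, 0.5], [0, 0, 0]],
  [[0, 0, 0.2], [0, 0, 0]],
  [[0, 0, 0], [0, 0, 0]],
  [[0, 0, 0], [0, 0, 0]],
  [[0, 0, 0], [0, 0, 0]],
  [[0, 0, 0], [0, 0, 0]],
  [[0, 0, 0], [0, 0, 0]],
])

```text
time: 42.8
tool_pos: [0.5441, 0.3331, 0.0485]
tool_rot: [3.141, -0.0, 1.749]
contact_force: [-0.6, 0.1, -1.0]
opening: 0.0413
grip_force: 0.0
```

Run:
```python
from h import *
s=robot.observe(); print(s["tool_pos"])
go(.5418,.335,-.0134,10.3,8)
```

```text
[0.54407871 0.33314644 0.04851601]
t=42.80 N=8 shift [ 0.011 -0.01   0.31 ] turn [ 0.     -0.     -0.0001]
```

>>> send_rows([
  [[0.045, -0.04, 0.1], [0, 0, 0]],
  [[0.045, -0.04, 0.3], [0, 0, 0]],
  [[0, 0, 0.35], [0, 0, 0]],
  [[0, 0, 0.35], [0, 0, 0]],
  [[0, 0, 0.35], [0, 0, 0]],
  [[0, 0, 0.35], [0, 0, 0]],
  [[0, 0, 0.35], [0, 0, 0]],
  [[0, 0, 0.33], [0, 0, 0]],
  [[0, 0, 0], [0, 0, 0]],
  [[0, 0, 0], [0, 0, 0]],
])

```text
time: 44.05
tool_pos: [0.5418, 0.3351, -0.0134]
tool_rot: [3.141, -0.0, 1.749]
contact_force: [0.9, -0.2, 0.8]
opening: 0.0411
grip_force: 0.0
```

>>> send_rows([
  [[0, 0, 0], [0, 0, 0]],
  [[0, 0, 0], [0, 0, 0]],
  [[0, 0, 0], [0, 0, 0]],
  [[0, 0, 0], [0, 0, 0]],
  [[0, 0, 0], [0, 0, 0]],
  [[0, 0, 0], [0, 0, 0]],
  [[0, 0, 0], [0, 0, 0]],
  [[0, 0, 0], [0, 0, 0]],
  [[0, 0, 0], [0, 0, 0]],
  [[0, 0, 0], [0, 0, 0]],
], gripper=-0.6, force=15)

```text
time: 45.3
tool_pos: [0.5419, 0.3351, -0.0133]
tool_rot: [3.141, -0.0, 1.749]
contact_force: [-0.3, 0.2, 6.3]
opening: 0.0295
grip_force: 15.0
```

Yellow tube gripped. I lift it, and check for tall obstacles near the pale board's back before going there.

>>> send_rows([
  [[0, 0, -0.4], [0, 0, 0]],
  [[0, 0, -0.8], [0, 0, 0]],
  [[0, 0, -1], [0, 0, 0]],
  [[0, 0, -1], [0, 0, 0]],
  [[0, 0, -0.9], [0, 0, 0]],
  [[-0.3, 0.05, -0.5], [0, 0, 0.007]],
  [[-0.9, 0.1, 0], [0, 0, 0.007]],
  [[-0.95, 0.1, 0], [0, 0, 0.007]],
  [[-0.95, 0.1, 0], [0, 0, 0.007]],
  [[-0.95, 0.1, 0], [0, 0, 0.007]],
])

```text
time: 46.55
tool_pos: [0.5678, 0.2339, 0.0998]
tool_rot: [-3.139, 0.001, 1.692]
contact_force: [0.8, -0.4, -0.9]
opening: 0.0296
grip_force: 15.0
```

Run:
```python
from h import *
P=cloud(np.load("top0.npz")["d"],cal("top"))
m=(P[...,0]>.64)&(P[...,0]<.86)&(P[...,1]<.2)&(P[...,1]>-.3)&(P[...,2]>.05)
for b in blobs(m,5): q=P[b[0]]; print(len(q),q.min(0).round(3),q.max(0).round(3))
s=robot.observe(); print(s["tool_pos"],np.degrees(s["tool_rot"][2])-90,s["opening"])
go(.6715,-.131,.10,-2.1,15)
```

```text
7572 [ 0.64  -0.282  0.465] [ 0.86  -0.279  0.937]
1663 [ 0.655 -0.3    0.05 ] [ 0.86  -0.167  0.364]
11 [ 0.765 -0.3    0.265] [ 0.777 -0.297  0.284]
771 [ 0.75  -0.007  0.051] [0.826 0.066 0.104]
[0.56777477 0.23391245 0.09982387] 6.958892362241016 0.02963264886329103
t=46.55 N=15 shift [-0.986  0.23  -0.   ] turn [-0.0001  0.      0.0067]
```

Run:
```python
from h import *
P=cloud(np.load("top0.npz")["d"],cal("top"))
for y in np.arange(-.30,-.15,.02):
    m=(P[...,1]>=y)&(P[...,1]<y+.02)&(P[...,0]>.64)&(P[...,0]<.86)&(P[...,2]>.05)&(P[...,2]<.45); q=P[m]
    if len(q): i=q[:,0].argmin(); print(y.round(2),len(q),"xmin",q[i].round(3),"x5%",np.percentile(q[:,0],5).round(3),"z",np.percentile(q[:,2],[2,98]).round(2))
```

```text
-0.3 493 xmin [ 0.687 -0.296  0.257] x5% 0.705 z [0.21 0.3 ]
-0.28 396 xmin [ 0.695 -0.262  0.286] x5% 0.71 z [0.22 0.31]
-0.26 416 xmin [ 0.68  -0.241  0.284] x5% 0.687 z [0.05 0.33]
-0.24 192 xmin [ 0.667 -0.22   0.348] x5% 0.678 z [0.25 0.34]
-0.22 92 xmin [ 0.655 -0.202  0.364] x5% 0.66 z [0.28 0.36]
-0.2 69 xmin [ 0.655 -0.2    0.364] x5% 0.773 z [0.31 0.32]
-0.18 18 xmin [ 0.772 -0.177  0.32 ] x5% 0.774 z [0.31 0.32]
```

>>> send_rows([
  [[-0.98, 0.23, 0], [0, 0, 0.007]],
  [[-0.98, 0.23, 0], [0, 0, 0.007]],
  [[-0.98, 0.23, 0], [0, 0, 0.007]],
  [[-0.98, 0.23, 0], [0, 0, 0.007]],
  [[-0.98, 0.23, 0], [0, 0, 0.007]],
  [[-0.98, 0.23, 0], [0, 0, 0.007]],
  [[-0.98, 0.23, 0.1], [0, 0, 0.007]],
  [[-0.98, 0.23, 0.2], [0, 0, 0.007]],
  [[-0.98, 0.23, 0.2], [0, 0, 0.007]],
  [[-0.98, 0.23, 0.2], [0, 0, 0.007]],
])

```text
time: 47.8
tool_pos: [0.6427, -0.0057, 0.0823]
tool_rot: [-3.139, -0.0, 1.582]
contact_force: [0.3, -0.5, -0.8]
opening: 0.0296
grip_force: 15.0
```

Run:
```python
from h import *
s=robot.observe(); print(s["tool_pos"],np.degrees(s["tool_rot"][2])-90,s["opening"])
go(.6715,-.131,.07,-2.1,6)
```

```text
[ 0.64270054 -0.00571727  0.0823105 ] 0.6632396942904961 0.029585109664880427
t=47.80 N=6 shift [-0.834  0.199  0.082] turn [-0.0003 -0.      0.0051]
```

>>> send_rows([
  [[-0.8, 0.19, 0], [0, 0, 0.005]],
  [[-0.8, 0.19, 0], [0, 0, 0.005]],
  [[-0.8, 0.19, 0], [0, 0, 0.005]],
  [[-0.8, 0.19, 0], [0, 0, 0.005]],
  [[-0.8, 0.19, 0.1], [0, 0, 0.005]],
  [[-0.5, 0.12, 0.1], [0, 0, 0.005]],
  [[-0.2, 0.05, 0.1], [0, 0, 0]],
  [[0, 0, 0.1], [0, 0, 0]],
  [[0, 0, 0], [0, 0, 0]],
  [[0, 0, 0], [0, 0, 0]],
])

```text
time: 49.05
tool_pos: [0.6708, -0.1204, 0.0739]
tool_rot: [3.141, -0.0, 1.538]
contact_force: [0.8, 0.6, -0.6]
opening: 0.0294
grip_force: 15.0
```

Run:
```python
from h import *
s=robot.observe(); print(s["tool_pos"],np.degrees(s["tool_rot"][2])-90,s["opening"])
c=cal("wrist"); im,D=read_camera("wrist"); P=cloud(D,c)
T=Ro.from_euler("xyz",s["tool_rot"]).as_matrix(); Q=(P-s["tool_pos"])@T
m=(abs(Q[...,1])<.014)&(Q[...,2]>-.068)&(Q[...,2]<-.03)&(Q[...,0]>.012)&(Q[...,0]<.08)
print("tube end tool x",np.percentile(Q[m][:,0],[98,99.5]))
m=(np.hypot(P[...,0]-.673,P[...,1]+.095)<.03)&(P[...,2]>.0225)&(P[...,2]<.038)
print("left rest",m.sum(),np.percentile(P[m],[2,50,98],axis=0).round(4).tolist() if m.sum() else 0)
go(.6715,-.131,-.005,-2.1,8)
```

```text
[ 0.67080784 -0.1203628   0.07394813] -1.8923893177749278 0.02943680021476557
tube end tool x [0.0556518  0.05574173]
left rest 0 0
t=49.10 N=8 shift [-0.053  0.005  0.395] turn [ 0.     -0.      0.0003]
```

>>> send_rows([
  [[-0.15, 0.013, 0], [0, 0, 0.001]],
  [[-0.15, 0.013, 0], [0, 0, 0.001]],
  [[-0.125, 0.013, 0.1], [0, 0, 0]],
  [[0, 0, 0.4], [0, 0, 0]],
  [[0, 0, 0.5], [0, 0, 0]],
  [[0, 0, 0.5], [0, 0, 0]],
  [[0, 0, 0.5], [0, 0, 0]],
  [[0, 0, 0.2], [0, 0, 0]],
  [[0, 0, 0], [0, 0, 0]],
  [[0, 0, 0], [0, 0, 0]],
])

```text
time: 50.35
tool_pos: [0.6718, -0.1318, 0.0194]
tool_rot: [3.141, 0.0, 1.534]
contact_force: [0.8, -0.4, -1.7]
opening: 0.0292
grip_force: 15.0
```

Run:
```python
from h import *
s=robot.observe(); print(s["tool_pos"],np.degrees(s["tool_rot"][2])-90,s["contact_force"])
go(.6717,-.131,-.0045,-2.1,5)
```

```text
[ 0.67176291 -0.13177315  0.01935677] -2.118741495838961 [ 0.78723739 -0.39722395 -1.71365254]
t=50.35 N=5 shift [ 0.006 -0.001  0.191] turn [ 0.0001  0.     -0.    ]
```

>>> send_rows([
  [[0.03, 0, 0.15], [0, 0, 0]],
  [[0, 0, 0.2], [0, 0, 0]],
  [[0, 0, 0.2], [0, 0, 0]],
  [[0, 0, 0.15], [0, 0, 0]],
  [[0, 0, 0.15], [0, 0, 0]],
  [[0, 0, 0.1], [0, 0, 0]],
  [[0, 0, 0], [0, 0, 0]],
  [[0, 0, 0], [0, 0, 0]],
  [[0, 0, 0], [0, 0, 0]],
  [[0, 0, 0], [0, 0, 0]],
])

```text
time: 51.6
tool_pos: [0.6714, -0.1309, -0.0049]
tool_rot: [3.141, -0.0, 1.534]
contact_force: [-1.2, -0.2, -0.8]
opening: 0.0298
grip_force: 15.0
```

>>> send_rows([
  [[0, 0, 0.02], [0, 0, 0]],
  [[0, 0, 0], [0, 0, 0]],
  [[0, 0, 0], [0, 0, 0]],
  [[0, 0, 0], [0, 0, 0]],
  [[0, 0, -0.2], [0, 0, 0]],
  [[0, 0, -0.6], [0, 0, 0]],
  [[0, 0, -1], [0, 0, 0]],
  [[0, 0, -1], [0, 0, 0]],
  [[0, 0, -0.8], [0, 0, 0]],
  [[0, 0, -0.5], [0, 0, 0]],
], gripper=-0.1)

```text
time: 52.85
tool_pos: [0.6721, -0.1311, 0.0995]
tool_rot: [3.139, 0.001, 1.534]
contact_force: [-0.2, 0.1, 1.1]
opening: 0.0411
grip_force: 0.0
```

Run:
```python
from h import *
s=robot.observe(); print(s["tool_pos"],s["opening"])
tube(cal("wrist"),read_camera("wrist")[1],(.6717,-.131),.0415)
go(.46,.05,.12,0,13)
```

```text
[ 0.6720889  -0.13114722  0.09950334] 0.041097709060608376
tube 6152 [ 0.6715 -0.1309] len 0.1108 yaw -2.08 top z 0.0567
t=52.90 N=13 shift [ 0.545 -0.665 -0.061] turn [ 0.0002  0.0001 -0.0018]
```

Yellow tube is seated: centre (0.6715, -0.1309), top at 56.7 mm. I retreat clear and do a final check.

>>> send_rows([
  [[0.6, -0.7, -0.1], [0, 0, 0]],
  [[0.6, -0.7, -0.1], [0, 0, 0]],
  [[0.6, -0.7, -0.1], [0, 0, 0]],
  [[0.6, -0.7, -0.1], [0, 0, 0]],
  [[0.6, -0.7, -0.1], [0, 0, 0]],
  [[0.6, -0.7, -0.1], [0, 0, 0]],
  [[0.6, -0.7, -0.1], [0, 0, 0]],
  [[0.6, -0.7, -0.1], [0, 0, 0]],
  [[0.6, -0.7, -0.1], [0, 0, 0]],
  [[0.3, -0.4, 0], [0, 0, 0]],
])

```text
time: 54.15
tool_pos: [0.5085, 0.0183, 0.1196]
tool_rot: [-3.141, -0.0, 1.534]
contact_force: [-0.7, -0.5, -0.1]
opening: 0.0415
grip_force: 0.0
```

Run:
```python
from h import *
s=robot.observe(); print(s["time"],s["tool_pos"])
im,D=read_camera("top"); b,_=read_camera("scene")
cv2.imwrite("pics/fin.png",np.hstack([cv2.resize(im[140:300,160:420],(455,280),interpolation=cv2.INTER_CUBIC),cv2.resize(b[170:330,180:375],(341,280),interpolation=cv2.INTER_CUBIC)]))
```

```text
54.15 [0.50851306 0.01831372 0.11963669]
```

View pics/fin.png

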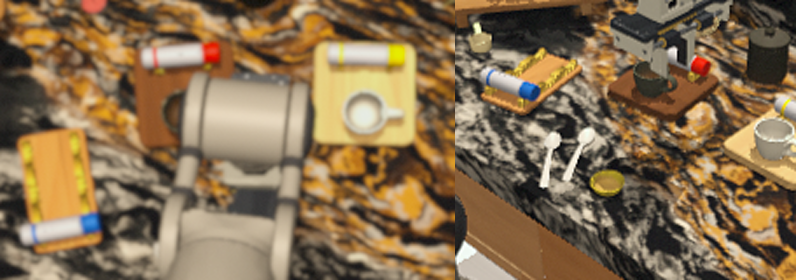

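The final view shows the red tube behind the black cup on walnut, and the yellow tube behind the cream cup on the pale board with its handle to the right. The blue tube is still in the rack and the gripper is clear. I hand it in.

```bash
python3 -c "
from cell import robot
print(robot.hand_in())"
```

```text
the job is handed in; nothing more can be done
None
```

The job is handed in at about 54 s of the 102 s allowed: both cups measured seated in their wells with handles to the right, red and yellow tubes centred on their rests, blue untouched in the rack; the hand-in call gave no verdict, and the arm partly hid the black cup in the last view.

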